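# Stand the finished cassette in the free carrier pocket

## Robot

A 6-joint arm with a two-finger parallel gripper is mounted at the origin on the work surface. World frame = base frame: x ahead of the robot, y to its left, z up, the work surface at z = 0. Lengths are in m, angles in rad, forces in N, time in s.
With the tool pointing down it reaches from about 0.225 to 0.875 m from the base axis. Payload 3.4 kg.
Tool frame: the origin (TCP) lies between the finger pads; the fingertips stand 25 mm ahead of it and the grasp point (between the pads) lies 6 mm ahead of it (manip.tips_ahead is the distance from the TCP to the fingertips, in m); z points along the fingers, x is the direction in which the jaws open and shut, and the axes are right-handed (so a half turn about z gives the same grasp; the last joint's range is limited). The gripper opens to 85 mm and grips with 20 to 120 N. Pads are 22 mm wide; open, the fingers measure 114 mm over their backs; the gripper's body (76 mm by 85 mm) begins 54 mm behind the grasp point. The pads swing forward as they close: fully open they stand 13 mm farther back than shut.
Start: joints at [1.203, 0.276, 1.505, -0, 1.361, -0.121], TCP at [0.14, 0.558, 0.256] pointing down, gripper open.
Joint ranges: [-2.89, 2.89], [-0.75, 2.08], [0.22, 2.7], [-1.18, 4.32], [0.11, 2.71], [-2.7, 2.7]. Speed limits (rad/s): [2.57, 2.57, 3.14, 3.14, 3.14, 3.14].

## Interface

Orientations are given as a unit quaternion [w, x, y, z].
In Python, from rig import manip gives the robot as it stands. The module is installed in compiled form; this text tells all that it offers.
- The arm moves only by the tool send_rows, never from a script. Its argument "plan" is a list of rows, each an object with "linear": the shift along the tool's x, y, z in m, a list of three; "delta_rot": the turn, a rotation vector about the tool's x, y, z in degrees, a list of three; "fingers": the finger opening in m, from 0 to 0.0854. A call has 1 to 12 rows; each row shifts and turns the pose as measured when the row begins, along the tool's axes as they then stand; what a row does not reach is not made up. A row lasts 1/12 s, in which the tool goes at most 41.7 mm and 7.16 degrees, less where a joint would pass 70% of its speed; a pose out of reach is approached as far as the arm can. A call with a gripper value outside its range is refused whole. The fingers move at their own pace and stop on an object; "force" is the grip in N (left out, the last holds). Time passes only in rows, so rows that do not move let the fingers close. It gives the time, the measured TCP pose, the force and the opening at its end, in the units of the state.
- manip.get_state(): the state, without advancing time (a new reading comes with each control period).
- manip.get_image(name): name is "side" or "top" or "wrist"; returns the picture (400x640x3 uint8, red, green, blue); there is no depth.
- manip.camera_info(name): a dict with "K" (3x3 intrinsics, pixels), "rvec" (rotation vector, rad) and "tvec" (3), from world to camera coordinates, as OpenCV has them. Camera axes: x right, y down, z forward; pixel columns grow to the right and rows downward; lengths in m; the calibration is good to about 2 mm. A picture is of the moment at which its call begins: read the wrist's pose just before it. camera_info takes no time and is no camera call; for the wrist camera it gives the pose at the moment of the call.
- manip.sign_off(): hands the job in, once; it reports no verdict.
Trained networks look in the newest picture that a camera, given by its name, has taken for a name from the list of things; names that differ only in an ending like _2 or _b are one class to them, and where a whole thing is asked for, a point or a joint stands for the part that bears it (a point fixed in the world has none). Each returns a list of dicts, best first, with "p" (0 to 1); they miss things now and then, are a little off and sometimes report something else, mostly with a low value. They report only what shows in the picture. A call takes as long as a camera call.
- manip.find_in(thing, camera): "extent" ([left, top, right, bottom] in pixels, round what is visible of it).
- manip.masks_of(thing, camera): "pixels" (400x640 bool, what is visible of it) and "extent" ([left, top, right, bottom] in pixels, round what is visible of it).
The state is a dict: "clock": time; "qpos": joint angles; "qd": joint speeds; "effort": joint torques, N m; "position": TCP position; "ee_rot": TCP orientation; "contact_force": force on the tool from outside, world axes, zero at the start; "moment": the same for the moment, N m; "width": finger opening in m.
Only numpy, scipy, OpenCV 4.12 (cv2) and the standard library are available. Lean on these libraries where they do the work, as an engineer would, in place of code of your own. Each camera call takes 0.05 s, during which the arm holds its last target. There are 200 camera calls.

## Task

Lay the orange-capped cassette on the green sloping rest, blue film up, foot against the lip and orange cap at the top, and let go of it there. Then take it again and stand it upright in the one empty white pocket of the carrier, foot fully down, orange cap up and its blue film facing the same way as the films of the two cassettes already standing there. Do not disturb those two, nor the black-capped reject, the jar or the screwdriver.

Things in the scene. Friction and masses are not known exactly. Their poses are not given: they have to be found in the camera images.
- cassette: the cassette to load: flat aluminium bar 120 x 32 x 10 mm (90 g), last 28 mm at one end is an orange cap of the same section, blue film on one face; starts lying film up. Origin: centre of its plain (film-less) face; x along its length towards the orange end, y across its width, z out of the film face (film at z = 10 mm)
- cassette_foot (a point): centre of the cassette's bare aluminium end face (the foot), at x = -60 mm, mid-thickness
- cassette_head (a point): centre of the cassette's orange end face, at x = +60 mm, mid-thickness
- film_foot (a point): film-side edge of the foot, middle of the width: 5 mm from cassette_foot along the cassette's z
- rest: fixed green 45-degree rest on a dark 100 x 70 x 6 mm foot plate. Origin on the bench below the corner where slope and lip meet. The slope rises along the rest's +x and up from that corner, at x = 0, z = 22 mm; it is 50 mm wide (along y) and 74 mm long, so a cassette lying on it overhangs the top by 46 mm. At the corner a lip stands 14 mm square to the slope, 8 mm thick; no side walls
- rest_seat (a point): on the rest: where the centre of the cassette's foot comes when it lies against slope and lip (5 mm off the slope, on the lip face, mid-width)
- carrier: fixed aluminium rail 150 x 84 x 8 mm carrying three white pocket blocks in a row along its x, 42 mm apart; origin at its underside centre. The films of the standing cassettes face its +x
- pocket_free: the empty white pocket block, 34 (x) x 64 (y) x 46 (z) mm, standing on the rail; origin at its underside centre, axes parallel to the carrier's. Its slot is 14 mm (x) by 36 mm (y), open at the top with a 2 mm chamfer, 36 mm deep: slot floor at z = 10 mm. The film must face +x. Any of the three places
- pocket_a: an occupied pocket block, same shape
- pocket_b: an occupied pocket block, same shape
- full_a: cassette of the same kind already standing in pocket_a, orange cap up, loose, 120 mm tall; origin at the centre of its foot, z up, film facing its +x
- full_b: same, in pocket_b
- reject: reject cassette, same size and frame as the cassette but with black cap and red film, lying on the bench; leave it
- jar: closed jar, 54 mm diameter, 80 mm tall, origin at its underside centre; leave it
- driver: screwdriver with yellow handle, 160 mm long, lying along its x (handle to -x); leave it

How it is judged:
On the way:
1. the cassette lies on the sloping rest, film up, foot against the lip (within 12 mm of its seat), cap at the top, let go (distance between cassette_foot and rest_seat below 0.012 m and angle between cassette's own z axis and vertical between 0.65 and 0.92 rad and height (world z) of cassette_head above 0.09 m and x of cassette_head in the frame of rest above 0.06 m and contact force between the fingers and cassette below 0.1 N and linear speed of cassette below 0.02 m/s), for 0.2 s.
At the end, for the whole second after the job is handed in: the cassette stands at rest in the free pocket: foot within 5 mm of the slot's centre and no more than 4 mm above the slot floor, cap up, within 8 degrees of upright, film facing the pocket's +x (as on the two others) (x of cassette_foot in the frame of pocket_free between -0.005 and 0.005 m and y of cassette_foot in the frame of pocket_free between -0.005 and 0.005 m and z of cassette_foot in the frame of pocket_free below 0.014 m and angle between cassette's own x axis and vertical below 0.14 rad and angle between the z axis of cassette and the x axis of pocket_free, either way round below 0.25 rad and x of film_foot in the frame of pocket_free above 0.001 m and linear speed of cassette below 0.02 m/s); the robot touches nothing.
It fails at once if a standing cassette is disturbed (foot moved over 12 mm, or tipped over 15 degrees) (distance of any of full_a, full_b from where it was at the start of the episode above 0.012 m or angle between any of full_a, full_b's own z axis and vertical above 0.26 rad).
It fails at once if the reject is moved over 20 mm (distance of reject from where it was at the start of the episode above 0.02 m).
It fails at once if the jar is moved over 20 mm (distance of jar from where it was at the start of the episode above 0.02 m).
It fails at once if the screwdriver is moved over 20 mm (distance of driver from where it was at the start of the episode above 0.02 m).
It also fails if it takes over 54 s, if anything falls off the work surface, if the arm or the gripper's body presses on something with over 40 N, if the wrist force passes 120 N, or if a joint passes its speed limit or range.

## Working session

There is one attempt and no reset: what is moved stays moved. The work goes in short steps, Python scripts to look and compute and a tool call to move; the robot and the scene stay as the last step left them, time stands still between calls to the robot, and variables do not carry over. Pictures are saved under pics/ and viewed, about 8 in all and at most 12, crops included, and the job is handed in when it is done.

Besides the shell and the picture viewer there is one more tool, called after ">>>" in YAML: its name, and indented under it one key for each argument. send_rows: Moves the arm, as the interface text tells. Its arguments: {"type":"object","properties":{"plan":{"type":"array","items":{"type":"object","properties":{"linear":{"type":"array","items":{"type":"number"}},"delta_rot":{"type":"array","items":{"type":"number"}},"fingers":{"type":"number"}}}},"force":{"type":"number"}},"required":["plan"]}

```bash
mkdir -p pics; ls; python3 - <<'E'
from rig import manip
import cv2,numpy as np
s=manip.get_state();print(s)
for c in("top","side"):
    im=manip.get_image(c);cv2.imwrite(f"pics/{c}0.png",im[:,:,::-1])
    k=manip.camera_info(c);print(c,k)
    for t in("cassette","rest","carrier","pocket_free","full_a","reject","jar","driver"):
        print(t,[(np.round(d["extent"]).tolist(),round(d["p"],2)) for d in manip.find_in(t,c)][:4])
E
```

```text
pics
{'clock': 0.0, 'qpos': array([ 1.20295883e+00,  2.76609841e-01,  1.50614151e+00,  1.03971425e-05,
        1.36069526e+00, -1.20983686e-01]), 'qd': array([-0.0011603 , -0.00309985,  0.00113269,  0.00061095, -0.00137113,
        0.00029915]), 'effort': array([ 1.98696442e-03, -4.16767430e+01, -2.45810258e+01,  2.65678746e-04,
        1.09798802e-02,  3.20701486e-05]), 'position': array([0.14032138, 0.55711685, 0.25542787]), 'ee_rot': array([ 4.73018934e-04,  7.88782415e-01,  6.14671816e-01, -7.97221437e-04]), 'contact_force': array([ 0.14284563, -0.43184814,  0.45771528]), 'moment': array([0.03251372, 0.05311078, 0.00177848]), 'width': 0.08540941315631159}
top {'K': array([[520.82561661,   0.        , 317.89073548],
       [  0.        , 520.82561661, 199.68319164],
       [  0.        ,   0.        ,   1.        ]]), 'rvec': array([ 2.13372379, -2.14386616,  0.17842015]), 'tvec': array([-0.02117455,  0.576506  ,  1.04935727])}
cassette [([424.0, 230.0, 481.0, 263.0], 0.71)]
rest []
carrier [([180.0, 170.0, 216.0, 243.0], 0.92)]
pocket_free [([169.0, 190.0, 208.0, 217.0], 0.97), (
[... 502 characters left out ...]
95.3946256 ],
       [  0.        ,   0.        ,   1.        ]]), 'rvec': array([ 2.13823956, -0.87164688,  0.40518509]), 'tvec': array([-0.40636743,  0.28256852,  0.78729909])}
cassette [([376.0, 268.0, 416.0, 316.0], 0.81)]
rest [([278.0, 187.0, 322.0, 230.0], 0.62)]
carrier [([238.0, 153.0, 293.0, 181.0], 0.73), ([267.0, 118.0, 281.0, 146.0], 0.35)]
pocket_free [([261.0, 146.0, 278.0, 168.0], 0.52)]
full_a [([247.0, 129.0, 259.0, 160.0], 0.72), ([267.0, 118.0, 281.0, 147.0], 0.71)]
reject [([420.0, 238.0, 454.0, 276.0], 0.58)]
jar [([385.0, 170.0, 408.0, 204.0], 0.7), ([374.0, 271.0, 415.0, 317.0], 0.49)]
driver [([376.0, 270.0, 417.0, 315.0], 0.64), ([316.0, 156.0, 343.0, 175.0], 0.47)]
```

```bash
python3 - <<'E'
import cv2
a=cv2.imread("pics/top0.png")[80:300,140:500];cv2.imwrite("pics/top0c.png",cv2.resize(a,(792,484),interpolation=cv2.INTER_CUBIC))
a=cv2.imread("pics/side0.png")[100:330,220:470];cv2.imwrite("pics/side0c.png",cv2.resize(a,(650,598),interpolation=cv2.INTER_CUBIC))
E
```

```text
(no output)
```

View pics/top0c.png

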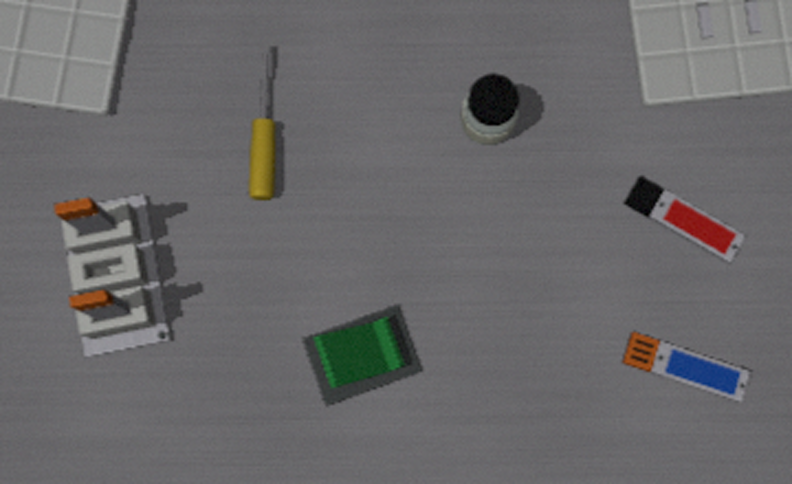

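View pics/side0c.png

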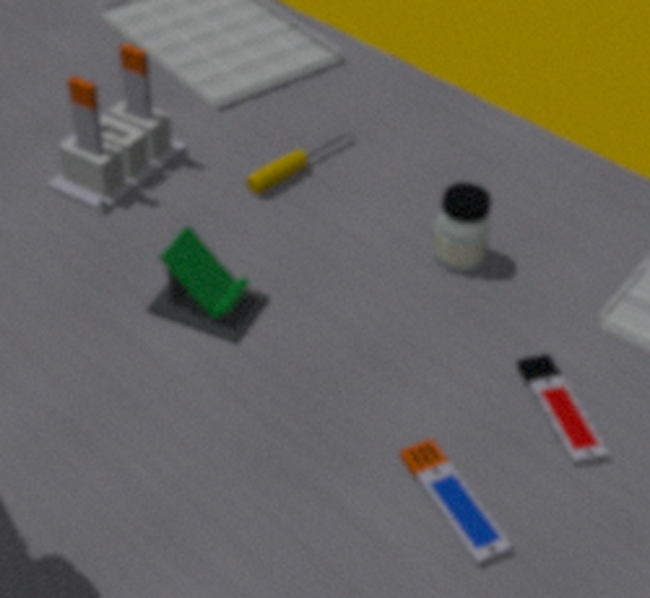

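The top view shows the cassette at crop (685,365), its cap to the left. The rest is centred at (362,352) with its lip at the right. The carrier is at (115,275) with the middle pocket empty. The side view shows the standing cassettes' grey backs, so their films face away from the side camera.

```bash
cat > h.py <<'E'
from rig import manip
import cv2,numpy as np
from scipy.spatial.transform import Rotation as R
np.set_printoptions(precision=4,suppress=True)
def cam(c):
    k=manip.camera_info(c);return k["K"],cv2.Rodrigues(np.array(k["rvec"]))[0],np.array(k["tvec"]).ravel()
def back(C,uv,z):
    K,Rm,t=C;uv=np.atleast_2d(uv).astype(float)
    d=(np.linalg.inv(K)@np.c_[uv,np.ones(len(uv))].T).T@Rm; o=-Rm.T@t
    return o+d*((z-o[2])/d[:,2])[:,None]
def proj(C,P):
    K,Rm,t=C;p=(Rm@np.atleast_2d(P).T).T+t;p=p@K.T;return p[:,:2]/p[:,2:]
def tool():
    s=manip.get_state();q=s["ee_rot"];return np.array(s["position"]),R.from_quat([q[1],q[2],q[3],q[0]]).as_matrix()
E
python3 - <<'E'
from h import *
C=cam("top");S=cam("side")
f=lambda l:np.array(l)/2.2+[140,80]
for c in(C,S):print("cam centre",-c[1].T@c[2])
print("cass",back(C,f([(634,332),(623,365),(741,400),(750,372)]),.01))
print("reject",back(C,f([(640,177),(625,203),(732,261),(743,237)]),.01))
print("plate",back(C,f([(302,338),(400,306),(422,370),(327,405)]),.006))
print("slot",back(C,f([(83,260),(122,253),(126,272),(87,280)]),.054))
print("block top", back(C,f([(68,252),(133,242),(141,278),(77,290)]),.054))
print("caps",back(C,f([(54,205),(92,199),(96,213),(60,220)]),.138),back(C,f([(69,296),(108,290),(111,303),(73,308)]),.138))
print("driver",back(C,f([(270,48),(262,198)]),.015),"jar",back(C,f([(493,99)]),.08))
T,Rm=tool();print(T,Rm)
W=cam("wrist");print("wristcam in tool",Rm.T@(-W[1].T@W[2]-T),Rm.T@W[1].T)
E
```

```text
cam centre [ 0.3994 -0.0188  1.1288]
cam centre [-0.0021 -0.5811  0.7261]
cass [[ 0.5131 -0.2617  0.01  ]
 [ 0.4809 -0.2496  0.01  ]
 [ 0.4464 -0.3631  0.01  ]
 [ 0.4735 -0.3734  0.01  ]]
reject [[ 0.669  -0.2738  0.01  ]
 [ 0.6424 -0.2577  0.01  ]
 [ 0.5833 -0.3616  0.01  ]
 [ 0.6074 -0.3739  0.01  ]]
plate [[ 0.5091  0.064   0.006 ]
 [ 0.5404 -0.0324  0.006 ]
 [ 0.4772 -0.0535  0.006 ]
 [ 0.4437  0.0392  0.006 ]]
slot [[0.5797 0.269  0.054 ]
 [0.5863 0.2322 0.054 ]
 [0.568  0.2278 0.054 ]
 [0.5605 0.2645 0.054 ]]
block top [[0.5875 0.2836 0.054 ]
 [0.5969 0.2221 0.054 ]
 [0.5622 0.2135 0.054 ]
 [0.551  0.2736 0.054 ]]
caps [[0.6149 0.274  0.138 ]
 [0.6202 0.2407 0.138 ]
 [0.6076 0.2367 0.138 ]
 [0.6014 0.2681 0.138 ]] [[0.5339 0.2575 0.138 ]
 [0.539  0.2237 0.138 ]
 [0.5276 0.2207 0.138 ]
 [0.5233 0.2536 0.138 ]]
driver [[0.8038 0.0981 0.015 ]
 [0.6479 0.1042 0.015 ]] jar [[ 0.7287 -0.1211  0.08  ]]
[0.1405 0.5576 0.2564] [[ 0.2443  0.9697  0.    ]
 [ 0.9697 -0.2443  0.0001]
 [ 0.0001 -0.     -1.    ]]
wristcam in tool [-0.0007 -0.0824 -0.1167] [[ 1.     -0.0006 -0.0004]
 [ 0.0007  0.9468  0.3218]
 [ 0.0002 -0.3218  0.9468]]
```

```bash
cat >> h.py <<'E'
def plan(Pt,Rt,n=None,start=None,nd=4,show=True):
    """rows from the current pose (or start) to the target, straight line with even turn"""
    P,Q=start or tool();rv=R.from_matrix(Q.T@Rt).as_rotvec();d=np.array(Pt)-P
    m=int(np.ceil(max(np.linalg.norm(d)/.036,np.degrees(np.linalg.norm(rv))/6.5,1)));n=n or m
    out=[]
    for i in range(n):
        Qi=Q@R.from_rotvec(rv*i/n).as_matrix()
        out.append((np.round(Qi.T@d/n,nd).tolist(),np.round(np.degrees(rv)/n,2).tolist()))
    if show:
        print(n,"rows, min",m)
        for l,r in out:print(l,r)
    return out
def frame(x,z):
    x=np.array(x,float);x/=np.linalg.norm(x);z=np.array(z,float);z-=x*(x@z);z/=np.linalg.norm(z);return np.c_[x,np.cross(z,x),z]
E
python3 - <<'E'
from h import *
a=np.radians(-18.2)
plan([.475,-.30,.24],frame([np.cos(a),np.sin(a),0],[0,0,-1]),nd=3)
E
```

```text
26 rows, min 26
[-0.029, 0.021, 0.001] [-0.0, -0.0, 3.62]
[-0.027, 0.022, 0.001] [-0.0, -0.0, 3.62]
[-0.026, 0.024, 0.001] [-0.0, -0.0, 3.62]
[-0.024, 0.026, 0.001] [-0.0, -0.0, 3.62]
[-0.023, 0.027, 0.001] [-0.0, -0.0, 3.62]
[-0.021, 0.028, 0.001] [-0.0, -0.0, 3.62]
[-0.019, 0.03, 0.001] [-0.0, -0.0, 3.62]
[-0.017, 0.031, 0.001] [-0.0, -0.0, 3.62]
[-0.015, 0.032, 0.001] [-0.0, -0.0, 3.62]
[-0.013, 0.033, 0.001] [-0.0, -0.0, 3.62]
[-0.011, 0.034, 0.001] [-0.0, -0.0, 3.62]
[-0.009, 0.034, 0.001] [-0.0, -0.0, 3.62]
[-0.007, 0.035, 0.001] [-0.0, -0.0, 3.62]
[-0.005, 0.035, 0.001] [-0.0, -0.0, 3.62]
[-0.002, 0.035, 0.001] [-0.0, -0.0, 3.62]
[-0.0, 0.035, 0.001] [-0.0, -0.0, 3.62]
[0.002, 0.035, 0.001] [-0.0, -0.0, 3.62]
[0.004, 0.035, 0.001] [-0.0, -0.0, 3.62]
[0.006, 0.035, 0.001] [-0.0, -0.0, 3.62]
[0.009, 0.034, 0.001] [-0.0, -0.0, 3.62]
[0.011, 0.034, 0.001] [-0.0, -0.0, 3.62]
[0.013, 0.033, 0.001] [-0.0, -0.0, 3.62]
[0.015, 0.032, 0.001] [-0.0, -0.0, 3.62]
[0.017, 0.031, 0.001] [-0.0, -0.0, 3.62]
[0.019, 0.03, 0.001] [-0.0, -0.0, 3.62]
[0.021, 0.029, 0.001] [-0.0, -0.0, 3.62]
```

>>> send_rows:
  plan:
    - {"linear": [-0.029, 0.021, 0.001], "delta_rot": [0, 0, 3.6], "fingers": 0.085}
    - {"linear": [-0.027, 0.022, 0.001], "delta_rot": [0, 0, 3.6], "fingers": 0.085}
    - {"linear": [-0.026, 0.024, 0.001], "delta_rot": [0, 0, 3.6], "fingers": 0.085}
    - {"linear": [-0.024, 0.026, 0.001], "delta_rot": [0, 0, 3.6], "fingers": 0.085}
    - {"linear": [-0.023, 0.027, 0.001], "delta_rot": [0, 0, 3.6], "fingers": 0.085}
    - {"linear": [-0.021, 0.028, 0.001], "delta_rot": [0, 0, 3.6], "fingers": 0.085}
    - {"linear": [-0.019, 0.03, 0.001], "delta_rot": [0, 0, 3.6], "fingers": 0.085}
    - {"linear": [-0.017, 0.031, 0.001], "delta_rot": [0, 0, 3.6], "fingers": 0.085}
    - {"linear": [-0.015, 0.032, 0.001], "delta_rot": [0, 0, 3.6], "fingers": 0.085}
    - {"linear": [-0.013, 0.033, 0.001], "delta_rot": [0, 0, 3.6], "fingers": 0.085}
    - {"linear": [-0.011, 0.034, 0.001], "delta_rot": [0, 0, 3.6], "fingers": 0.085}
    - {"linear": [-0.009, 0.034, 0.001], "delta_rot": [0, 0, 3.6], "fingers": 0.085}

```text
clock: 1.9
position: [0.2958, 0.1531, 0.2421]
ee_rot: [-0.003, 0.962, 0.271, 0.005]
contact_force: [1.4, 0.0, 0.2]
width: 0.085
```

```bash
python3 - <<'E'
from h import *
import json
s=manip.get_state();print(s["clock"],s["qpos"],s["position"],s["ee_rot"])
a=np.radians(-18.2)
plan([.475,-.30,.24],frame([np.cos(a),np.sin(a),0],[0,0,-1]),nd=3)
E
```

```text
1.9 [ 0.2613 -0.0994  1.9692  0.0064  1.2625 -0.2901] [0.2958 0.1531 0.2421] [-0.003   0.9625  0.2713  0.0046]
14 rows, min 14
[-0.006, 0.034, -0.0] [-0.03, -0.03, 3.55]
[-0.004, 0.035, -0.0] [-0.03, -0.03, 3.55]
[-0.002, 0.035, 0.0] [-0.03, -0.03, 3.55]
[0.0, 0.035, 0.0] [-0.03, -0.03, 3.55]
[0.003, 0.035, 0.0] [-0.03, -0.03, 3.55]
[0.005, 0.034, 0.0] [-0.03, -0.03, 3.55]
[0.007, 0.034, 0.0] [-0.03, -0.03, 3.55]
[0.009, 0.034, 0.0] [-0.03, -0.03, 3.55]
[0.011, 0.033, 0.0] [-0.03, -0.03, 3.55]
[0.013, 0.032, 0.0] [-0.03, -0.03, 3.55]
[0.015, 0.031, 0.0] [-0.03, -0.03, 3.55]
[0.017, 0.03, 0.0] [-0.03, -0.03, 3.55]
[0.019, 0.029, 0.0] [-0.03, -0.03, 3.55]
[0.021, 0.028, 0.0] [-0.03, -0.03, 3.55]
```

>>> send_rows:
  plan:
    - {"linear": [-0.006, 0.04, 0], "delta_rot": [0, 0, 4.1], "fingers": 0.085}
    - {"linear": [-0.004, 0.041, 0], "delta_rot": [0, 0, 4.1], "fingers": 0.085}
    - {"linear": [-0.001, 0.041, 0], "delta_rot": [0, 0, 4.1], "fingers": 0.085}
    - {"linear": [0.002, 0.041, 0], "delta_rot": [0, 0, 4.1], "fingers": 0.085}
    - {"linear": [0.005, 0.041, 0], "delta_rot": [0, 0, 4.1], "fingers": 0.085}
    - {"linear": [0.007, 0.04, 0], "delta_rot": [0, 0, 4.1], "fingers": 0.085}
    - {"linear": [0.01, 0.04, 0], "delta_rot": [0, 0, 4.1], "fingers": 0.085}
    - {"linear": [0.013, 0.039, 0], "delta_rot": [0, 0, 4.1], "fingers": 0.085}
    - {"linear": [0.016, 0.037, 0], "delta_rot": [0, 0, 4.1], "fingers": 0.085}
    - {"linear": [0.018, 0.036, 0], "delta_rot": [0, 0, 4.1], "fingers": 0.085}
    - {"linear": [0.021, 0.034, 0], "delta_rot": [0, 0, 4.1], "fingers": 0.085}
    - {"linear": [0.023, 0.032, 0], "delta_rot": [0, 0, 4.1], "fingers": 0.085}

```text
clock: 2.9
position: [0.465, -0.3178, 0.244]
ee_rot: [-0.006, 0.984, -0.179, 0.01]
contact_force: [1.2, 0.6, -0.1]
width: 0.0848
```

```bash
python3 - <<'E'
from h import *
s=manip.get_state();print(s["clock"],s["qpos"],s["qd"],s["position"],s["ee_rot"])
C=cam("wrist");im=manip.get_image("wrist");cv2.imwrite("pics/w1.png",im[:,:,::-1])
m=[d for d in manip.masks_of("cassette","wrist")]
for d in m:
    print(d["p"],d["extent"])
    c=max(cv2.findContours(d["pixels"].astype(np.uint8),0,1)[0],key=cv2.contourArea)[:,0]
    P=back(C,c,.01)[:,:2]; r=cv2.minAreaRect(P.astype(np.float32)*1000);print(r)
E
```

```text
2.9 [-0.7353  0.2591  1.56    0.0209  1.3125 -0.3808] [-0.4626  0.5887 -0.8188  0.0142  0.2252  0.4451] [ 0.465  -0.3178  0.244 ] [-0.0059  0.9838 -0.1789  0.0096]
0.86 [309.5, 113.2, 339.6, 208.9]
((479.4146423339844, -310.17572021484375), (119.04452514648438, 31.486719131469727), 70.43777465820312)
```

View pics/w1.png

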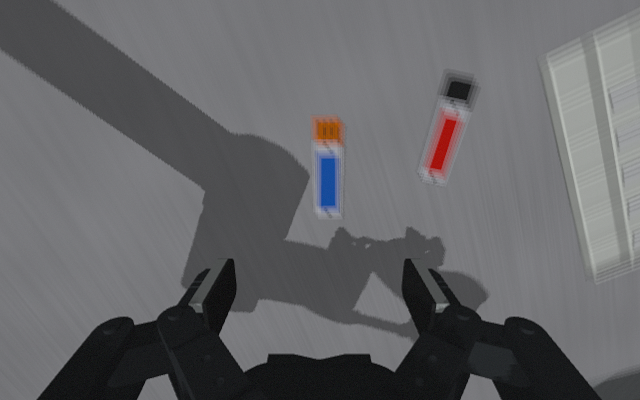

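The cassette shows at (328,168), cap up in the picture, and the reject is clear of it at (447,130). The frame was blurred by motion, so I'll measure again at rest and fit the arm's kinematics.

```bash
cat >> h.py <<'E'
def rect(thing,camn,z,n=0):
    C=cam(camn);manip.get_image(camn);d=manip.masks_of(thing,camn)[n]
    c=max(cv2.findContours(d["pixels"].astype(np.uint8),0,1)[0],key=cv2.contourArea)[:,0]
    P=back(C,c,z)[:,:2];return d["p"],cv2.minAreaRect(P.astype(np.float32)*1000)
E
python3 - <<'E'
from h import *
for i in range(2):print(rect("cassette","wrist",.01))
im=manip.get_image("wrist");C=cam("wrist")
hsv=cv2.cvtColor(im,cv2.COLOR_RGB2HSV)
for n,lo,hi in(("orange",(5,150,90),(20,255,255)),("blue",(105,120,60),(125,255,255))):
    c=max(cv2.findContours(cv2.inRange(hsv,lo,hi),0,1)[0],key=cv2.contourArea)[:,0]
    print(n,cv2.minAreaRect((back(C,c,.01)[:,:2]*1000).astype(np.float32)))
s=manip.get_state();print(s["clock"],s["qpos"],s["position"],s["ee_rot"])
from scipy.optimize import least_squares
D=[([1.20295883,.276609841,1.50614151],[.14032,.55712,.25543]),([.2613,-.0994,1.9692],[.2958,.1531,.2421]),(s["qpos"][:3],s["position"])]
def f(p):
    e=[]
    for q,P in D:
        r=p[0]*np.sin(q[1])+p[1]*np.sin(q[1]+q[2]);z=p[0]*np.cos(q[1])+p[1]*np.cos(q[1]+q[2])+p[2]
        c,sn=np.cos(q[0]),np.sin(q[0]);e+=[c*r-sn*p[3]-P[0],sn*r+c*p[3]-P[1],z-P[2]]
    return e
r=least_squares(f,[.4,.4,.1,.07]);print(r.x,np.round(r.fun,4))
E
```

```text
(0.76, ((479.4886474609375, -309.9236145019531), (118.68846130371094, 31.666086196899414), 70.22572326660156))
(0.62, ((479.35198974609375, -310.3750915527344), (119.41938781738281, 31.10934066772461), 70.68193054199219))
orange ((495.18719482421875, -267.3702392578125), (27.265607833862305, 30.687808990478516), 69.63448333740234)
blue ((474.54486083984375, -325.7912292480469), (68.76127624511719, 23.48138999938965), 70.70230102539062)
3.25 [-0.7314  0.2557  1.5648  0.0209  1.3124 -0.3825] [ 0.4643 -0.3142  0.244 ] [-0.0063  0.9843 -0.1761  0.0091]
[ 0.6357  0.4065 -0.2706  0.0724] [-0.0025  0.0017 -0.     -0.0002  0.0009  0.0001 -0.0031 -0.0024 -0.0001]
```

```bash
python3 - <<'E'
from h import *
a=np.radians(-19.6)
plan([.4895,-.2818,.035],frame([np.cos(a),np.sin(a),0],[0,0,-1]),nd=4)
E
```

```text
6 rows, min 6
[0.0015, -0.006, 0.035] [-0.15, -0.15, -0.11]
[0.0016, -0.0061, 0.0349] [-0.15, -0.15, -0.11]
[0.0017, -0.0061, 0.0349] [-0.15, -0.15, -0.11]
[0.0018, -0.0062, 0.0349] [-0.15, -0.15, -0.11]
[0.0019, -0.0063, 0.0349] [-0.15, -0.15, -0.11]
[0.002, -0.0064, 0.0349] [-0.15, -0.15, -0.11]
```

>>> send_rows:
  plan:
    - {"linear": [0.002, -0.006, 0.035], "delta_rot": [-0.15, -0.15, -0.1], "fingers": 0.06}
    - {"linear": [0.002, -0.006, 0.035], "delta_rot": [-0.15, -0.15, -0.1], "fingers": 0.06}
    - {"linear": [0.002, -0.006, 0.035], "delta_rot": [-0.15, -0.15, -0.1], "fingers": 0.06}
    - {"linear": [0.002, -0.006, 0.035], "delta_rot": [-0.15, -0.15, -0.1], "fingers": 0.06}
    - {"linear": [0.002, -0.006, 0.034], "delta_rot": [-0.15, -0.15, -0.1], "fingers": 0.06}
    - {"linear": [0.002, -0.006, 0.02], "delta_rot": [-0.15, -0.15, -0.1], "fingers": 0.06}
    - {"linear": [0, 0, 0], "delta_rot": [0, 0, 0], "fingers": 0.06}

```text
clock: 3.83
position: [0.4932, -0.2758, 0.0531]
ee_rot: [0.005, 0.986, -0.165, 0.007]
contact_force: [0.3, -0.6, 1.1]
width: 0.0601
```

```bash
python3 - <<'E'
from h import *
s=manip.get_state();print(s["clock"],s["qpos"],s["position"],s["contact_force"],s["width"])
a=np.radians(-19.6)
plan([.4895,-.2818,.024],frame([np.cos(a),np.sin(a),0],[0,0,-1]),nd=4)
E
```

```text
3.8333 [-0.6317  0.4398  1.8188 -0.0029  0.8661 -0.2982] [ 0.4932 -0.2758  0.0531] [ 0.3219 -0.6327  1.0648] 0.0601225037453282
1 rows, min 1
[-0.002, 0.0067, 0.0292] [0.4, -0.89, 0.6]
```

>>> send_rows:
  plan:
    - {"linear": [-0.002, 0.007, 0.015], "delta_rot": [0.4, -0.9, 0.6], "fingers": 0.06}
    - {"linear": [0, 0, 0.01], "delta_rot": [0, 0, 0], "fingers": 0.06}
    - {"linear": [0, 0, 0.003], "delta_rot": [0, 0, 0], "fingers": 0.06}
    - {"linear": [0, 0, 0], "delta_rot": [0, 0, 0], "fingers": 0.06}

```text
clock: 4.17
position: [0.4898, -0.2786, 0.0282]
ee_rot: [0.001, 0.986, -0.167, 0.001]
contact_force: [-0.4, -0.3, 0.6]
width: 0.0604
```

```bash
python3 - <<'E'
from h import *
s=manip.get_state();print(s["clock"],s["qpos"],s["position"],s["contact_force"],s["width"])
a=np.radians(-19.6)
plan([.4895,-.2818,.024],frame([np.cos(a),np.sin(a),0],[0,0,-1]),nd=4)
E
```

```text
4.1667 [-0.6409  0.4758  1.8363  0.0003  0.8267 -0.3053] [ 0.4898 -0.2786  0.0282] [-0.3532 -0.3045  0.5909] 0.06038478474174015
1 rows, min 1
[0.0008, 0.0031, 0.0042] [0.04, -0.16, 0.36]
```

>>> send_rows:
  plan:
    - {"linear": [0.001, 0.003, 0.005], "delta_rot": [0, -0.15, 0.4], "fingers": 0.06}
    - {"linear": [0, 0, 0], "delta_rot": [0, 0, 0], "fingers": 0.02}
    - {"linear": [0, 0, 0], "delta_rot": [0, 0, 0], "fingers": 0.02}
    - {"linear": [0, 0, 0], "delta_rot": [0, 0, 0], "fingers": 0.02}
    - {"linear": [0, 0, 0], "delta_rot": [0, 0, 0], "fingers": 0.02}
    - {"linear": [0, 0, 0], "delta_rot": [0, 0, 0], "fingers": 0.02}
  force: 60

```text
clock: 4.67
position: [0.4919, -0.2835, 0.0282]
ee_rot: [0.002, 0.985, -0.171, 0.004]
contact_force: [-0.2, 0.2, -1.4]
width: 0.03
```

```bash
python3 - <<'E'
from h import *
s=manip.get_state();print(s["clock"],s["qpos"],s["position"],s["ee_rot"],s["contact_force"],s["width"])
# rest geometry from top view: project model, compare with picked green/plate corners
im=manip.get_image("top");C=cam("top")
hsv=cv2.cvtColor(im,cv2.COLOR_RGB2HSV);m=cv2.inRange(hsv,(50,120,30),(85,255,255))
c=max(cv2.findContours(m,0,1)[0],key=cv2.contourArea)[:,0]
print(cv2.minAreaRect(c.astype(np.float32)),cv2.boxPoints(cv2.minAreaRect(c.astype(np.float32))))
a=im[200:280,265:345,::-1];cv2.imwrite("pics/rest.png",cv2.resize(a,(560,560),interpolation=cv2.INTER_CUBIC))
S=manip.get_image("side");a=S[170:240,265:335,::-1];cv2.imwrite("pics/rests.png",cv2.resize(a,(560,560),interpolation=cv2.INTER_CUBIC))
b=np.hstack([cv2.imread("pics/rest.png"),np.zeros((560,10,3),np.uint8),cv2.imread("pics/rests.png")]);cv2.imwrite("pics/rest2.png",cv2.resize(b,(800,396)))
E
```

```text
4.6667 [-0.6452  0.478   1.8318 -0.0006  0.8223 -0.3013] [ 0.4919 -0.2835  0.0282] [ 0.0024  0.9853 -0.1709  0.0041] [-0.1788  0.2037 -1.3887] 0.030034454957188744
((302.75469970703125, 239.6415252685547), (24.175458908081055, 35.988468170166016), 74.05460357666016) [[282.1321 232.9623]
 [316.7358 223.0755]
 [323.3773 246.3208]
 [288.7736 256.2076]]
```

View pics/rest2.png

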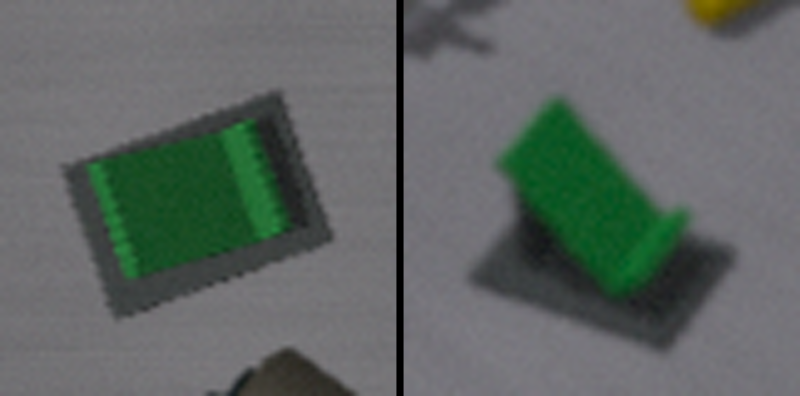

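The top crop shows the rest's slope with its lip on the right; the side crop agrees. The gripper has closed to 30 mm on the cassette. Next I fit the rest's pose from both views.

```bash
python3 - <<'E'
from h import *
from scipy.optimize import least_squares
C=cam("top");S=cam("side")
t=lambda l:np.array(l)/4.95+[265,200]
s_=lambda l:(np.array(l)-[403.5,0])/5.657+[265,170]
# rest frame: image upper in top = world +x ; rest +x ~ az 108.7 => rest y az 198.7 => -x world => lower in image is +y
M=np.array([[0,-25,22],[0,25,22],[52.3,-25,74.3],[52.3,25,74.3]])/1000
ut=t([(222,136),(262,240),(102,163),(137,276)])
us=s_([(557,95),(497,162)]);Ms=M[[2,3]]
def w(p,M):
    c,s=np.cos(p[2]),np.sin(p[2]);return np.c_[c*M[:,0]-s*M[:,1]+p[0],s*M[:,0]+c*M[:,1]+p[1],M[:,2]]
f=lambda p,a=1,b=1:np.r_[a*(proj(C,w(p,M))-ut).ravel(),b*(proj(S,w(p,Ms))-us).ravel()]
for a,b in((1,1),(1,0),(0,1)):
    r=least_squares(f,[.5,-.02,1.89],args=(a,b));print(r.x,np.degrees(r.x[2]),np.round(f(r.x),1))
E
```

```text
[ 0.4974 -0.0143  1.9101] 109.44199969656925 [-0.3 -0.2 -0.5  0.9 -0.6  0.1  0.4  0.6  0.7 -0.1  1.2 -0.3]
[ 0.4979 -0.0148  1.9035] 109.06367709436843 [ 0.  -0.5 -0.3  0.6 -0.3 -0.3  0.6  0.2  1.1 -0.1  1.6 -0.4]
[ 0.494  -0.0136  1.8878] 108.1653384835402 [-0.4  1.2 -1.   2.5 -0.9  1.2 -0.3  1.8 -0.1  0.2  0.1 -0.2]
```

>>> send_rows:
  plan:
    - {"linear": [0, 0, -0.02], "delta_rot": [0, 0, 0], "fingers": 0.02}
    - {"linear": [0, 0, -0.035], "delta_rot": [0, 0, 0], "fingers": 0.02}
    - {"linear": [0, 0, -0.035], "delta_rot": [0, 0, 0], "fingers": 0.02}
    - {"linear": [0, 0, -0.035], "delta_rot": [0, 0, 0], "fingers": 0.02}
    - {"linear": [0, 0, -0.03], "delta_rot": [0, 0, 0], "fingers": 0.02}

```text
clock: 5.18
position: [0.4857, -0.279, 0.179]
ee_rot: [-0.003, 0.985, -0.171, -0.007]
contact_force: [0.2, -0.1, -1.3]
width: 0.0299
```

```bash
python3 - <<'E'
from h import *
for i in range(2):
    im=manip.get_image("wrist")
s=manip.get_state();print(s["clock"],s["qpos"],s["position"],s["ee_rot"],s["contact_force"],s["width"])
cv2.imwrite("pics/w2.png",im[:,:,::-1])
E
```

```text
5.2833 [-0.6453  0.3113  1.6442 -0.0003  1.1892 -0.3015] [ 0.4886 -0.2811  0.1827] [-0.0006  0.9853 -0.171  -0.0015] [ 0.075  -0.5848 -1.0342] 0.02963574832421513
```

View pics/w2.png

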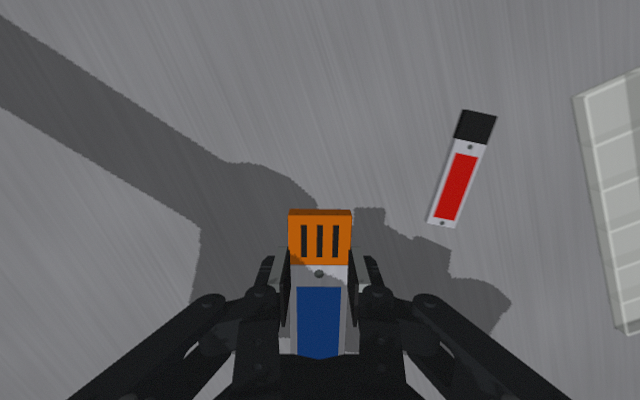

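The cassette is held straight between the jaws, with the cap end at rows 209-265. Next I check its pose in the hand and refit the arm model for tilted poses.

```bash
python3 - <<'E'
from h import *
C=cam("wrist");T,Q=tool()
pts=np.array([[-.016,-.031,.0182],[.016,-.031,.0182],[-.016,-.003,.0182],[.016,-.003,.0182],[-.016,-.031,.0282],[.016,-.031,.0282]])
print(proj(C,T+pts@Q.T))
im=cv2.imread("pics/w2.png");print(im[200:222:2,310],im[258:270:2,310])
row=im[245,270:370].astype(int);print([ (270+i) for i in range(1,100) if abs(row[i]-row[i-1]).sum()>60])
print(C[0][0,0])
E
```

```text
[[285.0136 211.2879]
 [350.2661 211.2521]
 [287.0325 261.5451]
 [348.4443 261.5162]
 [287.0926 204.4842]
 [348.3261 204.4499]]
[[ 85  82  82]
 [ 84  83  83]
 [ 85  83  84]
 [ 85  83  82]
 [ 69  75  87]
 [  7  51 101]
 [ 10  54 101]
 [ 10  50  96]
 [ 10  88 176]
 [ 10  89 179]
 [ 10  89 178]] [[ 10  90 178]
 [ 10  90 178]
 [  9  89 178]
 [ 44  84 146]
 [169 162 158]
 [147 141 139]]
[288, 289, 301, 302, 307, 316, 317, 322, 323, 332, 333, 338, 339, 350, 351]
294.1203020433256
```

```bash
cat > kin.py <<'E'
from h import *
from scipy.optimize import least_squares
D=[([1.20295883,.276609841,1.50614151,0,1.36069526,-.120983686],[.14032,.55712,.25543],[4.73018934e-04,7.88782415e-01,6.14671816e-01,-7.97221437e-04]),
([-.7314,.2557,1.5648,.0209,1.3124,-.3825],[.4643,-.3142,.2440],[-.0063,.9843,-.1761,.0091]),
([.2613,-.0994,1.9692,.0064,1.2625,-.2901],[.2958,.1531,.2421],[-.003,.9625,.2713,.0046]),
([-.6409,.4758,1.8363,.0003,.8267,-.3053],[.4898,-.2786,.0282],[.001,.986,-.167,.001]),
([-.6453,.3113,1.6442,-.0003,1.1892,-.3015],[.4886,-.2811,.1827],[-.0006,.9853,-.171,-.0015])]
try: D+=eval(open("extra.txt").read())
except FileNotFoundError: pass
# zero pose straight up; pitch about +y at q1=0
def fk(q,p):
    a1,d1,a2,a3,d4,d6,b=p
    Ry=lambda t:R.from_euler("y",t).as_matrix();Rz=lambda t:R.from_euler("z",t).as_matrix()
    A=Rz(q[0]);P=A@[a1,b,d1];A=A@Ry(q[1]);P=P+A@[0,0,a2];A=A@Ry(q[2]);P=P+A@[a3,0,d4];A=A@Rz(q[3])@Ry(q[4])@Rz(q[5]);P=P+A@[0,0,d6]
    return P,A
RX=None
def fit():
    g=lambda p:np.concatenate([np.r_[fk(q,p)[0]-P, .003*(p-p0)] for q,P,_ in D])
    r=least_squares(g,p0);return r.x,np.abs(r.fun.reshape(len(D),-1)[:,:3]).max(1)
p0=np.array([0,.18,.4,0,.4,.25,.07])
if __name__=="__main__":
    p,e=fit();print(p,e)
    for q,P,o in D:
        A=fk(q,p)[1];Q=R.from_quat([o[1],o[2],o[3],o[0]]).as_matrix();print(A.T@Q)
E
python3 kin.py
```

```text
[0.0002 0.1333 0.6295 0.0604 0.421  0.3358 0.0694] [0.     0.0001 0.     0.     0.0001]
[[-1.  0. -0.]
 [-0. -1.  0.]
 [-0.  0.  1.]]
[[-1.     -0.0001 -0.0001]
 [ 0.0001 -1.      0.    ]
 [-0.0001  0.      1.    ]]
[[-1.      0.      0.0002]
 [-0.     -1.      0.0001]
 [ 0.0002  0.0001  1.    ]]
[[-1.     -0.0002  0.0004]
 [ 0.0002 -1.     -0.001 ]
 [ 0.0004 -0.001   1.    ]]
[[-1.     -0.      0.0001]
 [ 0.     -1.      0.    ]
 [ 0.0001  0.      1.    ]]
```

```bash
cat > ik.py <<'E'
from kin import *
lo=np.array([-2.89,-.75,.22,-1.18,.11,-2.7]);hi=np.array([2.89,2.08,2.7,4.32,2.71,2.7])
p,_=fit();F=np.diag([-1,-1,1.])
def ik(P,Q,n=60,seed=0):
    rng=np.random.default_rng(seed);S=[]
    def g(q):
        X,A=fk(q,p);return np.r_[(X-P)*5,R.from_matrix((A@F).T@Q).as_rotvec()]
    for i in range(n):
        try:r=least_squares(g,rng.uniform(lo+.01,hi-.01),bounds=(lo,hi))
        except Exception:continue
        if r.cost<1e-8 and not any(np.abs(r.x-s).max()<.02 for s in S):S.append(r.x)
    return S
ph=np.radians(108.9);O=np.array([.497,-.0145,0]);rx=np.array([np.cos(ph),np.sin(ph),0]);up=np.array([0,0,1.])
cx=(rx+up)/2**.5;cz=(up-rx)/2**.5;cy=np.cross(cz,cx);seat=O+.022*up+.005*cz
Q1=np.c_[-cy,-cx,-cz]           # placing
Q2=[np.c_[s*cy,np.cross(-cx,s*cy),-cx] for s in(1,-1)]   # regrip from cap end
pa=np.radians(11.5);px=np.array([np.cos(pa),np.sin(pa),0]);py=np.cross(up,px)
# in pocket: cas x up, cas z = px => cas y = z x x = px x up = -py
Q3=[np.c_[-s*py,np.cross(-up,-s*py),-up] for s in(1,-1)]
if __name__=="__main__":
    d=lambda S:[print("   ",s, "margin %.2f"%np.minimum(s-lo,hi-s).min()) for s in S]
    T1=seat-Q1@[0,.091,.0232];print("place",T1);d(ik(T1,Q1));d(ik(T1+.08*up,Q1))
    for i in(0,1):
        T2=seat+cx*(.105+.006);print("regrip",i,T2);d(ik(T2,Q2[i]));d(ik(T2+.08*cx,Q2[i]))
        T3=np.array([.5735,.2485,.018+.105+.006]);print("pocket",i,T3);d(ik(T3,Q3[i]));d(ik(T3+.09*up,Q3[i]))
E
python3 ik.py
```

```text
place [0.4826 0.0275 0.1063]
    [-0.456   0.5361  1.7829  0.5271  1.4561 -1.0223] margin 0.92
    [-0.456   0.4399  1.7042  0.5237  1.6076 -0.9346] margin 1.00
regrip 0 [0.4727 0.0564 0.104 ]
    [ 0.4739  0.4279  2.03   -0.9268  1.0655 -2.3666] margin 0.25
    [ 0.5871  0.363   1.9301 -0.8112  1.2318 -2.4486] margin 0.25
pocket 0 [0.5735 0.2485 0.129 ]
    [ 0.2976  0.4405  1.5813 -0.      1.1198  1.6676] margin 1.01
    [ 0.2976  0.3722  1.4541 -0.      1.3153  1.6676] margin 1.03
regrip 1 [0.4727 0.0564 0.104 ]
    [ 0.4739  0.4279  2.03   -0.9268  1.0655  0.775 ] margin 0.25
    [ 0.5871  0.363   1.9301 -0.8112  1.2318  0.693 ] margin 0.37
pocket 1 [0.5735 0.2485 0.129 ]
    [ 0.2976  0.4405  1.5813 -0.      1.1198 -1.474 ] margin 1.01
    [ 0.2976  0.3722  1.4541  0.      1.3153 -1.474 ] margin 1.12
```

```bash
python3 - <<'E'
from ik import *
T1=seat-Q1@[0,.091,.0232]
plan(T1+.05*cz+.02*cx,Q1,nd=3)
E
```

```text
10 rows, min 10
[-0.01, -0.027, 0.003] [4.32, -1.5, -3.66]
[-0.008, -0.027, 0.005] [4.32, -1.5, -3.66]
[-0.006, -0.027, 0.007] [4.32, -1.5, -3.66]
[-0.004, -0.027, 0.009] [4.32, -1.5, -3.66]
[-0.002, -0.027, 0.012] [4.32, -1.5, -3.66]
[0.0, -0.026, 0.014] [4.32, -1.5, -3.66]
[0.002, -0.024, 0.015] [4.32, -1.5, -3.66]
[0.004, -0.023, 0.017] [4.32, -1.5, -3.66]
[0.006, -0.021, 0.019] [4.32, -1.5, -3.66]
[0.008, -0.019, 0.02] [4.32, -1.5, -3.66]
```

>>> send_rows:
  plan:
    - {"linear": [-0.01, -0.027, 0.003], "delta_rot": [4.3, -1.5, -3.7], "fingers": 0.02}
    - {"linear": [-0.008, -0.027, 0.005], "delta_rot": [4.3, -1.5, -3.7], "fingers": 0.02}
    - {"linear": [-0.006, -0.027, 0.007], "delta_rot": [4.3, -1.5, -3.7], "fingers": 0.02}
    - {"linear": [-0.004, -0.027, 0.009], "delta_rot": [4.3, -1.5, -3.7], "fingers": 0.02}
    - {"linear": [-0.002, -0.027, 0.012], "delta_rot": [4.3, -1.5, -3.7], "fingers": 0.02}
    - {"linear": [0, -0.026, 0.014], "delta_rot": [4.3, -1.5, -3.7], "fingers": 0.02}
    - {"linear": [0.002, -0.024, 0.015], "delta_rot": [4.3, -1.5, -3.7], "fingers": 0.02}
    - {"linear": [0.004, -0.023, 0.017], "delta_rot": [4.3, -1.5, -3.7], "fingers": 0.02}
    - {"linear": [0.006, -0.021, 0.019], "delta_rot": [4.3, -1.5, -3.7], "fingers": 0.02}
    - {"linear": [0, 0, 0], "delta_rot": [0, 0, 0], "fingers": 0.02}

```text
clock: 6.12
position: [0.4824, -0.0125, 0.1546]
ee_rot: [-0.354, 0.924, 0.134, -0.06]
contact_force: [-0.6, -0.5, -1.6]
width: 0.0304
```

```bash
python3 - <<'E'
from ik import *
T1=seat-Q1@[0,.091,.0232]
s=manip.get_state();print(s["clock"],s["qpos"],s["width"])
X,A=fk(s["qpos"],p);print("model err",X-s["position"]);print(D[0][1])
print("extra",[(s["qpos"].tolist(),s["position"].tolist(),s["ee_rot"].tolist())])
open("extra.txt","w").write(repr([(s["qpos"].tolist(),s["position"].tolist(),s["ee_rot"].tolist())]))
T,Q=tool();print("in rest: off slope/upslope/lateral",(T-T1)@cz,(T-T1)@cx,(T-T1)@cy)
plan(T1+.02*cz+.012*cx,Q1,nd=3)
im=manip.get_image("side");cv2.imwrite("pics/s3.png",cv2.resize(im[110:250,220:400,::-1],(720,560),interpolation=cv2.INTER_CUBIC))
E
```

```text
6.1167 [-0.5096  0.4686  1.7162  0.4743  1.5442 -0.9573] 0.030371665368102135
model err [ 0.0008 -0.0023 -0.0009]
[0.14032, 0.55712, 0.25543]
extra [([-0.5096404588524988, 0.4686132646148616, 1.7162352016250484, 0.4742771115809695, 1.5441564782433246, -0.9572532455861281], [0.48238924423260393, -0.0125406374179761, 0.1546425807837928], [-0.3540172889715615, 0.923604307510685, 0.13436242700900522, -0.05977943179040381])]
in rest: off slope/upslope/lateral 0.060935178448352986 0.0074497582442557 0.013188350444055306
2 rows, min 2
[0.006, -0.004, 0.02] [1.46, -0.37, -1.03]
[0.006, -0.003, 0.02] [1.46, -0.37, -1.03]
```

View pics/s3.png

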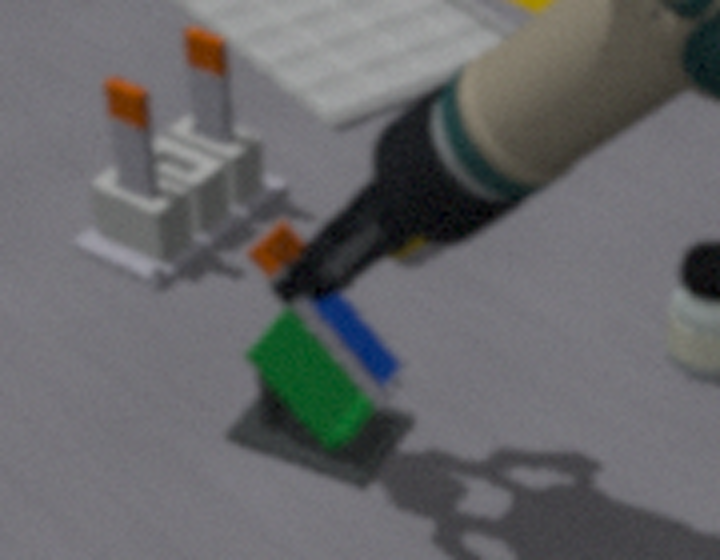

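The cassette hangs above the slope, film outward and cap at the top.

>>> send_rows:
  plan:
    - {"linear": [0.007, -0.006, 0.018], "delta_rot": [1.5, -0.4, -1], "fingers": 0.02}
    - {"linear": [0.006, -0.003, 0.018], "delta_rot": [1.5, -0.4, -1], "fingers": 0.02}
    - {"linear": [0, 0, 0], "delta_rot": [0, 0, 0], "fingers": 0.02}

```text
clock: 6.42
position: [0.4861, 0.0193, 0.1313]
ee_rot: [-0.375, 0.912, 0.15, -0.063]
contact_force: [0.2, -0.0, -1.2]
width: 0.03
```

```bash
python3 - <<'E'
from ik import *
T1=seat-Q1@[0,.091,.0232]
s=manip.get_state();print(s["clock"],s["contact_force"],s["width"])
T,Q=tool();print("off slope/upslope/lateral",(T-T1)@cz,(T-T1)@cx,(T-T1)@cy)
plan(T1+.006*cz+.008*cx,Q1,nd=4)
# held cassette + rest seen from both cameras: refine rest relative to cassette
C=cam("top");S=cam("side");k=np.array([[-.016,.091,.0282],[.016,.091,.0282],[.016,.091,.0182],[-.016,.091,.0182]])
print(proj(S,T+k@Q.T),proj(C,T+k@Q.T))
for n,sl in(("side",(slice(160,240),slice(260,350))),("top",(slice(190,290),slice(260,350)))):
    im=manip.get_image(n)[sl][:,:,::-1];cv2.imwrite(f"pics/r_{n}.png",cv2.resize(im,(395,395*im.shape[0]//im.shape[1]),interpolation=cv2.INTER_CUBIC))
a,b=cv2.imread("pics/r_side.png"),cv2.imread("pics/r_top.png");h=max(a.shape[0],b.shape[0])
pad=lambda x:cv2.copyMakeBorder(x,0,h-x.shape[0],0,5,0)
cv2.imwrite("pics/r4.png",np.hstack([pad(a),pad(b)]))
E
```

```text
6.4167 [ 0.1542 -0.0496 -1.2146] 0.029953593823028063
off slope/upslope/lateral 0.02396897653924731 0.011351560362593579 -0.0006141818999190313
1 rows, min 1
[-0.0006, 0.0033, 0.018] [0.27, -0.0, -0.17]
[[306.9597 211.7937]
 [313.0625 204.0948]
 [315.5219 202.8086]
 [309.43   210.5335]] [[320.2545 243.0074]
 [315.2317 228.5012]
 [318.4355 227.0249]
 [323.5038 241.6136]]
```

View pics/r4.png

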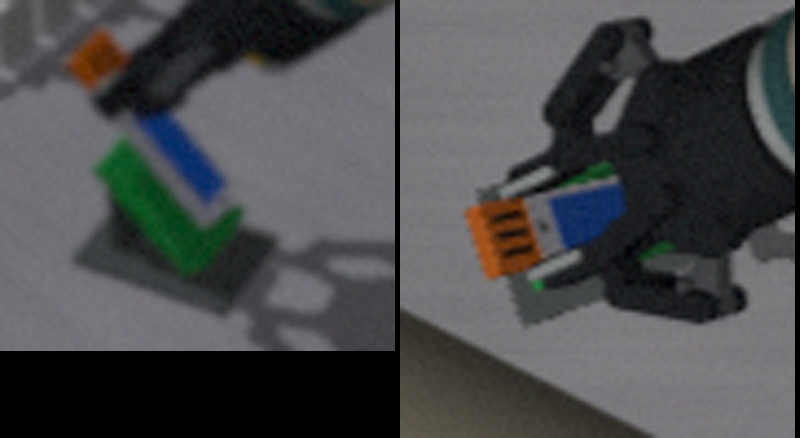

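The cassette hovers just over the slope and is laterally centred. I'll lower it onto the slope by feel.

>>> send_rows:
  plan:
    - {"linear": [0, 0.002, 0.012], "delta_rot": [0.3, 0, -0.2], "fingers": 0.02}
    - {"linear": [0, 0, 0.006], "delta_rot": [0, 0, 0], "fingers": 0.02}
    - {"linear": [0, 0, 0], "delta_rot": [0, 0, 0], "fingers": 0.02}
    - {"linear": [0, 0, 0.003], "delta_rot": [0, 0, 0], "fingers": 0.02}
    - {"linear": [0, 0, 0], "delta_rot": [0, 0, 0], "fingers": 0.02}

```text
clock: 6.93
position: [0.4824, 0.0296, 0.1158]
ee_rot: [-0.375, 0.913, 0.152, -0.06]
contact_force: [-0.7, -1.4, -1.3]
width: 0.0302
```

```bash
cat > st.py <<'E'
from ik import *
T1=seat-Q1@[0,.091,.0232]
s=manip.get_state();T,Q=tool();print(s["clock"],"F cx,cy,cz",s["contact_force"]@np.c_[cx,cy,cz],s["width"],s["moment"])
print("off slope/upslope/lateral",(T-T1)@cz,(T-T1)@cx,(T-T1)@cy,"rot",np.degrees(R.from_matrix(Q.T@Q1).as_rotvec()))
E
python3 st.py
```

```text
6.9333 F cx,cy,cz [-1.6664  1.1272 -0.1662] 0.030152587038984536 [-0.4492 -0.1388  0.0235]
off slope/upslope/lateral 0.005242945010475541 0.008174356275223393 -0.0005136948450782635 rot [ 0.3585 -0.2289  0.0712]
```

>>> send_rows:
  plan:
    - {"linear": [0, 0, 0.003], "delta_rot": [0.3, -0.2, 0], "fingers": 0.02}
    - {"linear": [0, 0, 0.002], "delta_rot": [0, 0, 0], "fingers": 0.02}
    - {"linear": [0, 0, 0.001], "delta_rot": [0, 0, 0], "fingers": 0.02}
    - {"linear": [0, 0, 0], "delta_rot": [0, 0, 0], "fingers": 0.02}

```text
clock: 7.27
position: [0.4814, 0.0335, 0.1117]
ee_rot: [-0.377, 0.912, 0.152, -0.062]
contact_force: [-0.3, -1.5, -1.8]
width: 0.0299
```

```bash
python3 st.py
```

```text
7.2667 F cx,cy,cz [-2.2359  0.7789 -0.3528] 0.029863277154063127 [-0.4011 -0.135   0.0244]
off slope/upslope/lateral -0.0004418492541940788 0.008100637671743691 -0.0007824764747325613 rot [ 0.1208 -0.0977  0.0998]
```

>>> send_rows:
  plan:
    - {"linear": [0, 0, 0.002], "delta_rot": [0, 0, 0], "fingers": 0.02}
    - {"linear": [0, 0, 0.001], "delta_rot": [0, 0, 0], "fingers": 0.02}
    - {"linear": [0, 0, 0], "delta_rot": [0, 0, 0], "fingers": 0.02}

```text
clock: 7.52
position: [0.4812, 0.0348, 0.1103]
ee_rot: [-0.376, 0.912, 0.153, -0.061]
contact_force: [-1.4, -1.0, -0.1]
width: 0.03
```

```bash
python3 st.py
```

```text
7.5167 F cx,cy,cz [-0.4509  1.6213  0.2785] 0.02997951464744547 [-0.5025  0.0016  0.0929]
off slope/upslope/lateral -0.0023784808990671693 0.007992121057829215 -0.0010319729041234212 rot [ 0.1946 -0.1318  0.1566]
```

>>> send_rows:
  plan:
    - {"linear": [0, 0, 0.002], "delta_rot": [0, 0, 0], "fingers": 0.02}
    - {"linear": [0, 0, 0.002], "delta_rot": [0, 0, 0], "fingers": 0.02}

```text
clock: 7.68
position: [0.481, 0.0357, 0.1096]
ee_rot: [-0.375, 0.912, 0.154, -0.06]
contact_force: [-1.4, -11.9, 14.6]
width: 0.0304
```

```bash
python3 st.py
```

```text
7.6833 F cx,cy,cz [ 2.6741  5.1627 18.0192] 0.030397685062097557 [-0.4475  0.534   0.5032]
off slope/upslope/lateral -0.00356746372637135 0.008197598465258459 -0.00111188456384655 rot [ 0.295  -0.1451  0.2763]
```

Slope contact: 18 N at -3.5 mm. I'll ease off and slide down towards the lip.

>>> send_rows:
  plan:
    - {"linear": [0, 0, -0.002], "delta_rot": [0, 0, 0], "fingers": 0.02}
    - {"linear": [0, 0.004, 0], "delta_rot": [0, 0, 0], "fingers": 0.02}
    - {"linear": [0, 0.003, 0], "delta_rot": [0, 0, 0], "fingers": 0.02}
    - {"linear": [0, 0, 0], "delta_rot": [0, 0, 0], "fingers": 0.02}

```text
clock: 8.02
position: [0.4837, 0.0291, 0.106]
ee_rot: [-0.375, 0.912, 0.154, -0.059]
contact_force: [0.6, -0.8, 0.0]
width: 0.0299
```

```bash
python3 st.py
```

```text
8.0167 F cx,cy,cz [-0.6474 -0.2847  0.6611] 0.029911258131991428 [-0.3216 -0.1811  0.0289]
off slope/upslope/lateral -0.0010100398068243303 0.0006011808332922371 -0.0015776358687608033 rot [ 0.3766 -0.2528  0.3202]
```

>>> send_rows:
  plan:
    - {"linear": [0, 0.002, 0.001], "delta_rot": [0, 0, 0], "fingers": 0.02}
    - {"linear": [0, 0.002, 0], "delta_rot": [0, 0, 0], "fingers": 0.02}
    - {"linear": [0, 0, 0], "delta_rot": [0, 0, 0], "fingers": 0.02}

```text
clock: 8.27
position: [0.4834, 0.03, 0.1047]
ee_rot: [-0.38, 0.91, 0.154, -0.06]
contact_force: [0.1, -5.0, 3.0]
width: 0.0298
```

```bash
python3 st.py
```

```text
8.2667 F cx,cy,cz [-1.2499  1.4855  5.4401] 0.02979272549572605 [-0.7169 -0.1483  0.1969]
off slope/upslope/lateral -0.002563001101170503 0.00037719044621182065 -0.001526747726133629 rot [-0.2496 -0.2262  0.3518]
```

>>> send_rows:
  plan:
    - {"linear": [0, 0.003, -0.001], "delta_rot": [0, 0, 0], "fingers": 0.02}
    - {"linear": [0, 0.003, 0], "delta_rot": [0, 0, 0], "fingers": 0.02}

```text
clock: 8.43
position: [0.4833, 0.0294, 0.1046]
ee_rot: [-0.386, 0.907, 0.154, -0.061]
contact_force: [-1.3, 4.5, 7.2]
width: 0.0298
```

```bash
python3 st.py
```

```text
8.4333 F cx,cy,cz [ 8.3525 -0.2631  1.7843] 0.02979836964584335 [0.8341 0.0295 0.0207]
off slope/upslope/lateral -0.002300061835921575 -7.941417009793388e-05 -0.0012764079028568707 rot [-1.0335 -0.1893  0.4018]
```

Lip reached, with 8 N along the slope. Release and back off.

>>> send_rows:
  plan:
    - {"linear": [0, -0.001, 0], "delta_rot": [0, 0, 0], "fingers": 0.045}
    - {"linear": [0, 0, 0], "delta_rot": [0, 0, 0], "fingers": 0.06}
    - {"linear": [0, 0, 0], "delta_rot": [0, 0, 0], "fingers": 0.06}
    - {"linear": [0, 0, 0], "delta_rot": [0, 0, 0], "fingers": 0.06}
    - {"linear": [0, 0, -0.01], "delta_rot": [0, 0, 0], "fingers": 0.06}
    - {"linear": [0, 0, -0.03], "delta_rot": [0, 0, 0], "fingers": 0.08}
    - {"linear": [0, 0, -0.04], "delta_rot": [0, 0, 0], "fingers": 0.08}
    - {"linear": [0, 0, -0.03], "delta_rot": [0, 0, 0], "fingers": 0.08}
    - {"linear": [0, 0, 0], "delta_rot": [0, 0, 0], "fingers": 0.08}

```text
clock: 9.18
position: [0.5078, -0.0477, 0.1828]
ee_rot: [-0.387, 0.907, 0.153, -0.065]
contact_force: [0.4, -1.0, 0.7]
width: 0.0803
```

```bash
python3 st.py; python3 - <<'E'
from h import *
a=manip.get_image("side")[160:240,260:350,::-1];b=manip.get_image("wrist")[:,:,::-1]
cv2.imwrite("pics/rel.png",np.hstack([cv2.resize(a,(337,300),interpolation=cv2.INTER_CUBIC),cv2.resize(b,(460,288)).copy() if 0 else cv2.copyMakeBorder(cv2.resize(b,(460,288)),0,12,0,0,0)]))
E
```

```text
9.1833 F cx,cy,cz [-0.2798  0.0018  1.2857] 0.08028663033720439 [-0.294  -0.1112 -0.0633]
off slope/upslope/lateral 0.1102022535880399 -0.002036599765547452 0.0005198253108474604 rot [-1.1624  0.2032  0.1952]
```

View pics/rel.png

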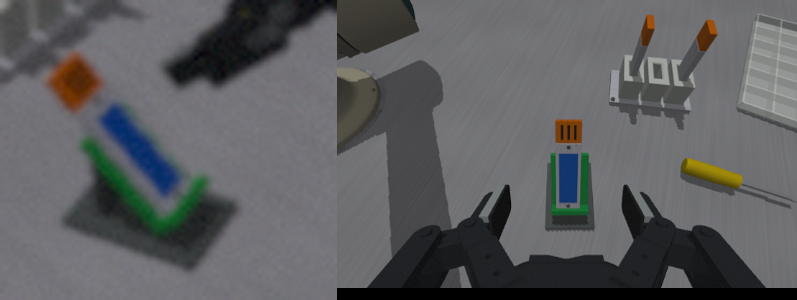

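The cassette lies on the rest, film up, with its foot at the lip and the cap overhanging the top. Next I measure its pose and plan the approach to the cap end.

```bash
python3 - <<'E'
from ik import *
C=cam("wrist");im=manip.get_image("wrist");hsv=cv2.cvtColor(im,cv2.COLOR_RGB2HSV);T,Q=tool()
o=[]
for lo_,hi_ in(((5,150,90),(20,255,255)),((105,120,60),(125,255,255))):
    c=[c for c in cv2.findContours(cv2.inRange(hsv,lo_,hi_),0,1)[0] if cv2.contourArea(c)>100 and c[:,0,1].mean()>100]
    c=max(c,key=cv2.contourArea)[:,0];r=cv2.minAreaRect(c.astype(np.float32));o.append(r[0]);print(r)
K,Rm,t=C
def on(uv,off): # hit plane through O+.022up+off*cz normal cz
    d=Rm.T@np.linalg.inv(K)@np.r_[uv,1];c=-Rm.T@t;P0=O+.022*up+off*cz;return c+d*((P0-c)@cz/(d@cz))
for off in(.010-.0024,.010):
    A,B=[on(u,off) for u in o]
    for X in(A,B):print("upslope,lat,",(X-seat)@cx,(X-seat)@cy)
    print("dist",np.linalg.norm(A-B),"yaw err deg",np.degrees(np.arctan2((A-B)@cy,(A-B)@cx)))
E
```

```text
((323.0, 184.0), (32.0, 36.0), 90.0)
((323.0, 249.5), (67.0, 26.0), 90.0)
upslope,lat, 0.10713613810930134 -0.0008600350855309524
upslope,lat, 0.044824639196866856 -0.001181455829593626
dist 0.062312327897527935 yaw err deg 0.29554559060500835
upslope,lat, 0.10773606876840339 -0.0008403616337066197
upslope,lat, 0.04603197740516454 -0.0011586491938494342
dist 0.06170491226745135 yaw err deg 0.295545590604965
```

```bash
cat >> ik.py <<'E'
seat2=seat-.0024*cz+.0005*cx-.001*cy
T2=seat2+.111*cx
Qd=np.c_[-cy,np.cross(-up,-cy),-up]
E
python3 - <<'E'
from ik import *
M=np.array([.56,.235,.31])
for P,Q in((M,Qd),(T2+.1*cx,Q2[1]),(T2,Q2[1])):print(P,ik(P,Q,30))
plan(M,Qd,nd=3)
E
```

```text
[0.56  0.235 0.31 ] [array([ 0.2828,  0.3019,  1.336 , -0.    ,  1.5037, -0.0471])]
[0.4501 0.1256 0.1734] [array([ 0.6225,  0.3574,  1.8986, -0.7858,  1.277 ,  0.6848])]
[0.473  0.0587 0.1027] [array([ 0.4832,  0.4341,  2.0272, -0.9231,  1.0681,  0.7822])]
9 rows, min 9
[0.016, -0.029, 0.01] [-5.18, 0.05, 0.03]
[0.016, -0.03, 0.007] [-5.18, 0.05, 0.03]
[0.016, -0.031, 0.004] [-5.18, 0.05, 0.03]
[0.016, -0.031, 0.002] [-5.18, 0.05, 0.03]
[0.016, -0.031, -0.001] [-5.18, 0.05, 0.03]
[0.016, -0.031, -0.004] [-5.18, 0.05, 0.03]
[0.016, -0.03, -0.007] [-5.18, 0.05, 0.03]
[0.016, -0.029, -0.009] [-5.18, 0.05, 0.03]
[0.016, -0.028, -0.012] [-5.18, 0.05, 0.03]
```

>>> send_rows:
  plan:
    - {"linear": [0.016, -0.03, 0.004], "delta_rot": [-5.2, 0, 0], "fingers": 0.06}
    - {"linear": [0.016, -0.03, 0.004], "delta_rot": [-5.2, 0, 0], "fingers": 0.06}
    - {"linear": [0.016, -0.031, 0.003], "delta_rot": [-5.2, 0, 0], "fingers": 0.06}
    - {"linear": [0.016, -0.031, 0.002], "delta_rot": [-5.2, 0, 0], "fingers": 0.06}
    - {"linear": [0.016, -0.031, -0.001], "delta_rot": [-5.2, 0, 0], "fingers": 0.06}
    - {"linear": [0.016, -0.031, -0.004], "delta_rot": [-5.2, 0, 0], "fingers": 0.06}
    - {"linear": [0.016, -0.03, -0.007], "delta_rot": [-5.2, 0, 0], "fingers": 0.06}
    - {"linear": [0.016, -0.029, -0.009], "delta_rot": [-5.2, 0, 0], "fingers": 0.06}
    - {"linear": [0.016, -0.028, -0.01], "delta_rot": [-5.2, 0, 0], "fingers": 0.06}
    - {"linear": [0, 0, 0], "delta_rot": [0, 0, 0], "fingers": 0.06}
    - {"linear": [0, 0, 0], "delta_rot": [0, 0, 0], "fingers": 0.06}

```text
clock: 10.25
position: [0.5524, 0.252, 0.2974]
ee_rot: [0.011, 0.985, 0.17, -0.015]
contact_force: [0.4, -0.4, -0.2]
width: 0.0597
```

```bash
python3 - <<'E'
from ik import *
manip.get_image("wrist");C=cam("wrist");im=manip.get_image("wrist");s=manip.get_state();print(s["clock"],s["position"],s["qpos"])
np.savez("pics/c5.npz",im=im,K=C[0],R=C[1],t=C[2])
cv2.imwrite("pics/c5.png",im[:,:,::-1])
for th in("pocket_free","full_a"):print(th,[(np.round(d["extent"]).tolist(),round(d["p"],2)) for d in manip.find_in(th,"wrist")][:4])
plan(T2+.1*cx,Q2[1],nd=3)
E
```

```text
10.35 [0.5528 0.2499 0.2971] [ 0.3187  0.3244  1.3347 -0.0155  1.5167 -0.0186]
pocket_free [([321.0, 142.0, 359.0, 199.0], 0.73)]
full_a [([298.0, 156.0, 318.0, 206.0], 0.91), ([368.0, 161.0, 395.0, 218.0], 0.58)]
7 rows, min 7
[-0.019, 0.011, 0.019] [-6.29, 0.25, 0.14]
[-0.019, 0.009, 0.02] [-6.29, 0.25, 0.14]
[-0.019, 0.007, 0.02] [-6.29, 0.25, 0.14]
[-0.019, 0.005, 0.021] [-6.29, 0.25, 0.14]
[-0.019, 0.003, 0.021] [-6.29, 0.25, 0.14]
[-0.019, 0.0, 0.021] [-6.29, 0.25, 0.14]
[-0.02, -0.002, 0.021] [-6.29, 0.25, 0.14]
```

View pics/c5.png

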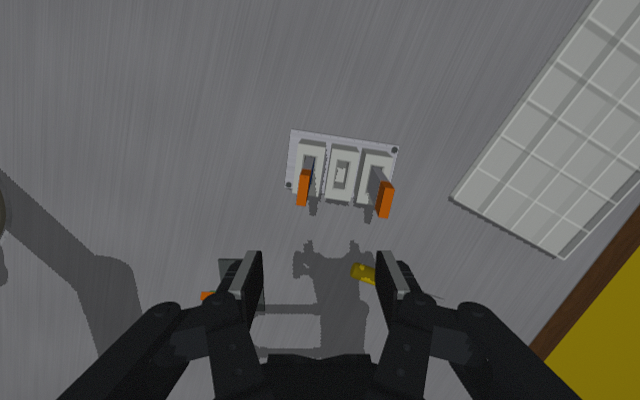

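The carrier is at (343,170), its empty middle slot at (342,175), with the cassettes on either side. I'll zoom in to get the slot corners and the film side.

```bash
python3 - <<'E'
import cv2
a=cv2.imread("pics/c5.png")[120:225,275:415];cv2.imwrite("pics/c5c.png",cv2.resize(a,(784,588),interpolation=cv2.INTER_CUBIC))
E
```

```text
(no output)
```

View pics/c5c.png

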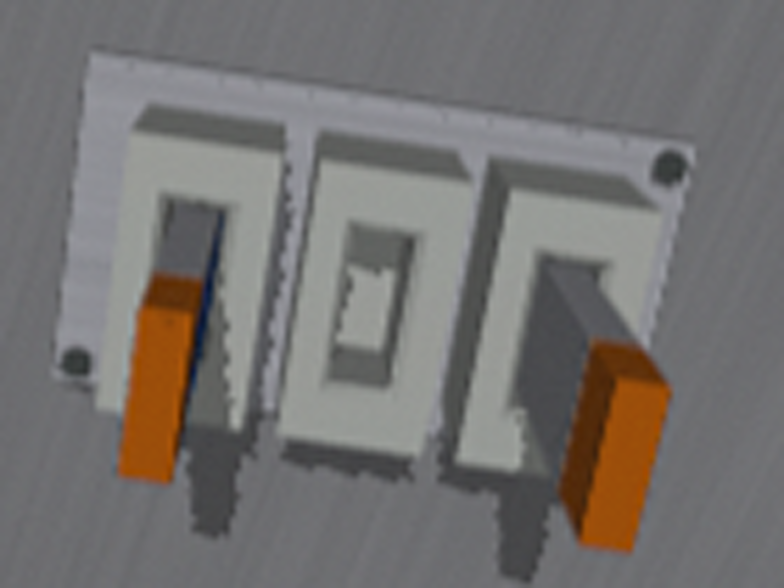

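Blue film shows on the right-hand (world +x) face of the left cassette, so carrier +x points along world +x. Now I compute the slot pose.

```bash
python3 - <<'E'
from h import *
z=np.load("pics/c5.npz");C=(z["K"],z["R"],z["t"])
f=lambda l:np.array(l)/5.6+[275-.4,120-.4]
ang=lambda v:np.degrees(np.arctan2(v[1],v[0]))
for n,l in(("block",[(317,155),(472,180),(415,458),(278,437)]),("slot",[(347,222),(415,232),(390,388),(322,380)])):
    P=back(C,f(l),.054)[:,:2];print(n,P.mean(0),"dx",np.linalg.norm(P[1]-P[0]),np.linalg.norm(P[2]-P[3]),"dy",np.linalg.norm(P[3]-P[0]),np.linalg.norm(P[2]-P[1]),"az x",ang(P[1]-P[0]),ang(P[2]-P[3]),"az y",ang(P[0]-P[3])-90,ang(P[1]-P[2])-90)
P=back(C,f([(92,50),(695,147),(55,380)]),.008)[:,:2];print("rail",(P[1]+P[2])/2,np.linalg.norm(P[1]-P[0]),ang(P[1]-P[0]),ang(P[0]-P[2])-90,np.linalg.norm(P[0]-P[2]))
P=back(C,f([(160,195),(508,190),(130,130),(665,212),(245,432),(95,410),(457,465)]),.054)[:,:2];print("blocks",ang(P[3]-P[2]),P)
E
```

```text
block [0.5732 0.25  ] dx 0.034132492450529725 0.03196923304575497 dy 0.06524183915028163 0.06506210193929465 az x 10.707014135658113 10.976936017698373 az y 12.428573681783845 10.527721316723941
slot [0.5725 0.251 ] dx 0.015123121598126827 0.01556374413588896 dy 0.03663768936508244 0.03619743906245082 az x 11.4674694828747 13.106695243890952 az y 11.774364494456094 12.465511889687022
rail [0.5738 0.2498] 0.14771968340243774 10.77542963865126 11.163737902790118 0.08396455082717372
blocks 11.151014671821128 [[0.5206 0.2589]
 [0.5917 0.2858]
 [0.51   0.2701]
 [0.6255 0.2929]
 [0.5565 0.2136]
 [0.5223 0.2067]
 [0.6051 0.2229]]
```

>>> send_rows:
  plan:
    - {"linear": [-0.019, 0.011, 0.016], "delta_rot": [-6.3, 0.2, 0.1], "fingers": 0.06}
    - {"linear": [-0.019, 0.009, 0.018], "delta_rot": [-6.3, 0.2, 0.1], "fingers": 0.06}
    - {"linear": [-0.019, 0.007, 0.02], "delta_rot": [-6.3, 0.2, 0.1], "fingers": 0.06}
    - {"linear": [-0.019, 0.005, 0.02], "delta_rot": [-6.3, 0.2, 0.1], "fingers": 0.06}
    - {"linear": [-0.019, 0.003, 0.02], "delta_rot": [-6.3, 0.2, 0.1], "fingers": 0.06}
    - {"linear": [-0.019, 0, 0.02], "delta_rot": [-6.3, 0.2, 0.1], "fingers": 0.06}
    - {"linear": [-0.02, -0.002, 0.015], "delta_rot": [-6.3, 0.2, 0.1], "fingers": 0.06}
    - {"linear": [0, 0, 0], "delta_rot": [0, 0, 0], "fingers": 0.06}
    - {"linear": [0, 0, 0], "delta_rot": [0, 0, 0], "fingers": 0.06}

```text
clock: 11.2
position: [0.4471, 0.1027, 0.1804]
ee_rot: [0.395, 0.907, 0.138, 0.055]
contact_force: [1.0, 0.3, 1.0]
width: 0.0602
```

```bash
cat > st2.py <<'E'
from ik import *
s=manip.get_state();T,Q=tool();print(s["clock"],"F cx,cy,cz",s["contact_force"]@np.c_[cx,cy,cz],s["width"],s["qpos"])
print("T-T2 cx,cy,cz",(T-T2)@np.c_[cx,cy,cz],"rot",np.degrees(R.from_matrix(Q.T@Q2[1]).as_rotvec()))
E
python3 st2.py; python3 -c "
from ik import *
plan(T2+.04*cx,Q2[1])"
```

```text
11.2 F cx,cy,cz [ 0.6708 -1.0339  0.7221] 0.06023810618040809 [ 0.5985  0.3529  1.9116 -0.8072  1.3024  0.6958]
T-T2 cx,cy,cz [0.0903 0.0102 0.0196] rot [ 1.975   1.6809 -0.9054]
2 rows, min 2
[0.0057, -0.0107, 0.0247] [0.99, 0.84, -0.45]
[0.0054, -0.0103, 0.0249] [0.99, 0.84, -0.45]
```

>>> send_rows:
  plan:
    - {"linear": [0.006, -0.012, 0.01], "delta_rot": [1, 0.85, -0.45], "fingers": 0.06}
    - {"linear": [0.006, -0.01, 0.015], "delta_rot": [1, 0.85, -0.45], "fingers": 0.06}
    - {"linear": [0, 0, 0.01], "delta_rot": [0, 0, 0], "fingers": 0.06}
    - {"linear": [0, 0, 0], "delta_rot": [0, 0, 0], "fingers": 0.06}

```text
clock: 11.53
position: [0.465, 0.0923, 0.1399]
ee_rot: [0.374, 0.914, 0.147, 0.062]
contact_force: [-0.4, 0.0, 0.2]
width: 0.06
```

```bash
python3 st2.py; python3 -c "
from ik import *
plan(T2,Q2[1])
C=cam('wrist');im=manip.get_image('wrist');T,Q=tool()
# cap corners predicted (head end, film side then plain side)
k=np.array([seat2+.12*cx+a*.016*cy+b*.005*cz for b in(-1,1) for a in(-1,1)])
print(proj(C,k));hsv=cv2.cvtColor(im,cv2.COLOR_RGB2HSV)
for c in cv2.findContours(cv2.inRange(hsv,(5,150,60),(20,255,255)),0,1)[0]:
    if cv2.contourArea(c)>60:print(cv2.boundingRect(c),cv2.minAreaRect(c))
cv2.imwrite('pics/g6.png',im[:,:,::-1])"
```

```text
11.5333 F cx,cy,cz [ 0.2415  0.3686 -0.0103] 0.059956917509829726 [ 0.5469  0.3895  1.9555 -0.8365  1.1736  0.7187]
T-T2 cx,cy,cz [ 0.0506 -0.0033  0.002 ] rot [-0.4163  0.2543 -0.5535]
2 rows, min 2
[-0.0016, -0.0008, 0.0253] [-0.21, 0.13, -0.28]
[-0.0016, -0.0009, 0.0253] [-0.21, 0.13, -0.28]
[[340.4307 236.6887]
 [286.4172 237.0549]
 [340.2079 251.8015]
 [287.1534 252.1395]]
(563, 372, 77, 18) ((601.4876708984375, 378.8797912597656), (76.60575103759766, 13.699914932250977), 5.440331935882568)
(288, 222, 53, 32) ((314.0, 237.5), (31.0, 52.0), 90.0)
```

The cap shows where the model predicts it (cols 288-341). Going in for the grip.

>>> send_rows:
  plan:
    - {"linear": [-0.003, -0.001, 0.012], "delta_rot": [-0.4, 0.2, -0.5], "fingers": 0.06}
    - {"linear": [0, 0, 0.014], "delta_rot": [0, 0, 0], "fingers": 0.06}
    - {"linear": [0, 0, 0.012], "delta_rot": [0, 0, 0], "fingers": 0.06}
    - {"linear": [0, 0, 0.005], "delta_rot": [0, 0, 0], "fingers": 0.06}
    - {"linear": [0, 0, 0], "delta_rot": [0, 0, 0], "fingers": 0.06}

```text
clock: 12.0
position: [0.4772, 0.0615, 0.113]
ee_rot: [0.376, 0.913, 0.146, 0.067]
contact_force: [0.2, -0.2, -0.0]
width: 0.0598
```

```bash
python3 st2.py; python3 -c "
from ik import *
plan(T2,Q2[1])"
```

```text
12.0 F cx,cy,cz [-0.1995 -0.1336  0.1583] 0.059800962554105094 [ 0.4842  0.4209  2.0082 -0.9101  1.0852  0.769 ]
T-T2 cx,cy,cz [ 0.0083 -0.0049  0.0064] rot [-0.0707 -0.1665 -0.8461]
1 rows, min 1
[-0.005, -0.0063, 0.0082] [-0.07, -0.17, -0.85]
```

>>> send_rows:
  plan:
    - {"linear": [-0.005, -0.006, 0.004], "delta_rot": [0, -0.2, -0.8], "fingers": 0.06}
    - {"linear": [0, 0, 0], "delta_rot": [0, 0, 0], "fingers": 0.06}
    - {"linear": [0, 0, 0], "delta_rot": [0, 0, 0], "fingers": 0.06}

```text
clock: 12.25
position: [0.4726, 0.0615, 0.1064]
ee_rot: [0.377, 0.912, 0.151, 0.063]
contact_force: [0.6, 0.1, 0.1]
width: 0.0602
```

```bash
python3 st2.py; python3 -c "
from ik import *
plan(T2,Q2[1])"
```

```text
12.25 F cx,cy,cz [ 0.0016 -0.603   0.0933] 0.06016977677010667 [ 0.4881  0.4287  2.0207 -0.9138  1.0768  0.7751]
T-T2 cx,cy,cz [ 0.0046 -0.0005  0.0006] rot [-0.088   0.0067 -0.1272]
1 rows, min 1
[-0.0005, -0.0006, 0.0046] [-0.09, 0.01, -0.13]
```

>>> send_rows:
  plan:
    - {"linear": [0, -0.001, 0.003], "delta_rot": [0, 0, 0], "fingers": 0.06}
    - {"linear": [0, 0, 0], "delta_rot": [0, 0, 0], "fingers": 0.02}
    - {"linear": [0, 0, 0], "delta_rot": [0, 0, 0], "fingers": 0.02}
    - {"linear": [0, 0, 0], "delta_rot": [0, 0, 0], "fingers": 0.02}
    - {"linear": [0, 0, 0], "delta_rot": [0, 0, 0], "fingers": 0.02}
  force: 60

```text
clock: 12.67
position: [0.473, 0.0613, 0.1039]
ee_rot: [0.377, 0.912, 0.151, 0.064]
contact_force: [0.5, -1.9, -1.4]
width: 0.0308
```

```bash
python3 st2.py
```

```text
12.6667 F cx,cy,cz [-2.4057  0.1201  0.3787] 0.03075696653049636 [ 0.4876  0.4324  2.0238 -0.9186  1.071   0.7812]
T-T2 cx,cy,cz [ 0.0026 -0.0009 -0.0009] rot [-0.0878 -0.1068 -0.0898]
```

The cap is gripped at 30.8 mm. Plan the lift-off and the transit to above the slot.

```bash
cat >> ik.py <<'E'
pa=np.radians(11.2);px=np.array([np.cos(pa),np.sin(pa),0]);py=np.cross(up,px)
Q3d=np.c_[py,px,-up];slot=np.array([.5732,.2503,.018])
E
python3 - <<'E'
from ik import *
T,Q=tool();W=T+.025*cz+.14*up;H=slot+[-.0009*px[0],0,.155+.1136]
for P,A in((W,Q),(W*.5+H*.5,R.from_matrix(Q).as_matrix()@R.from_rotvec(R.from_matrix(Q.T@Q3d).as_rotvec()/2).as_matrix()),(H,Q3d)):print(P,ik(P,A,25))
plan(T+.025*cz+.01*up,Q,nd=3);plan(W,Q,nd=3,start=(T+.025*cz+.01*up,Q));plan(H,Q3d,start=(W,Q),nd=3)
E
```

```text
[0.4788 0.0446 0.2615] [array([ 0.451 ,  0.2152,  1.8413, -0.8116,  1.3111,  0.4343])]
[0.5255 0.1475 0.2741] [array([ 0.3861,  0.1757,  1.6699, -0.4277,  1.1906, -0.5515])]
[0.5723 0.2503 0.2866] [array([ 0.3009,  0.3375,  1.3398,  0.    ,  1.4642, -1.4654])]
1 rows, min 1
[0.0, 0.032, -0.007] [0.0, 0.0, 0.0]
4 rows, min 4
[0.0, 0.023, -0.023] [0.0, 0.0, 0.0]
[0.0, 0.023, -0.023] [0.0, 0.0, 0.0]
[0.0, 0.023, -0.023] [0.0, 0.0, 0.0]
[0.0, 0.023, -0.023] [0.0, 0.0, 0.0]
15 rows, min 15
[0.01, -0.007, -0.009] [2.46, 2.13, -5.19]
[0.011, -0.006, -0.008] [2.46, 2.13, -5.19]
[0.012, -0.005, -0.008] [2.46, 2.13, -5.19]
[0.013, -0.004, -0.007] [2.46, 2.13, -5.19]
[0.013, -0.004, -0.006] [2.46, 2.13, -5.19]
[0.014, -0.003, -0.006] [2.46, 2.13, -5.19]
[0.014, -0.002, -0.005] [2.46, 2.13, -5.19]
[0.015, -0.0, -0.004] [2.46, 2.13, -5.19]
[0.015, 0.001, -0.004] [2.46, 2.13, -5.19]
[0.015, 0.002, -0.003] [2.46, 2.13, -5.19]
[0.015, 0.003, -0.003] [2.46, 2.13, -5.19]
[0.014, 0.004, -0.003] [2.46, 2.13, -5.19]
[0.014, 0.005, -0.002] [2.46, 2.13, -5.19]
[0.014, 0.007, -0.002] [2.46, 2.13, -5.19]
[0.013, 0.008, -0.002] [2.46, 2.13, -5.19]
```

>>> send_rows:
  plan:
    - {"linear": [0, 0.01, -0.004], "delta_rot": [0, 0, 0], "fingers": 0.02}
    - {"linear": [0, 0.022, -0.01], "delta_rot": [0, 0, 0], "fingers": 0.02}
    - {"linear": [0, 0.023, -0.023], "delta_rot": [0, 0, 0], "fingers": 0.02}
    - {"linear": [0, 0.023, -0.023], "delta_rot": [0, 0, 0], "fingers": 0.02}
    - {"linear": [0, 0.023, -0.023], "delta_rot": [0, 0, 0], "fingers": 0.02}
    - {"linear": [0, 0.023, -0.023], "delta_rot": [0, 0, 0], "fingers": 0.02}
    - {"linear": [0, 0, 0], "delta_rot": [0, 0, 0], "fingers": 0.02}

```text
clock: 13.25
position: [0.476, 0.0488, 0.2696]
ee_rot: [0.375, 0.912, 0.154, 0.06]
contact_force: [0.3, 0.8, -1.3]
width: 0.0311
```

```bash
python3 st2.py; python3 - <<'E'
from ik import *
H=slot+[-.0009*px[0],0,.155+.1136];print(tool()[0]);plan(H,Q3d,nd=3)
E
```

```text
13.25 F cx,cy,cz [-0.5062 -0.5237 -1.3864] 0.03111292167454795 [ 0.4587  0.2081  1.8247 -0.7984  1.3352  0.4128]
T-T2 cx,cy,cz [0.1107 0.0004 0.1253] rot [-0.3552  0.1874  0.3244]
[0.476  0.0488 0.2696]
15 rows, min 15
[0.01, -0.007, -0.008] [2.42, 2.14, -5.17]
[0.011, -0.006, -0.008] [2.42, 2.14, -5.17]
[0.012, -0.005, -0.007] [2.42, 2.14, -5.17]
[0.013, -0.004, -0.006] [2.42, 2.14, -5.17]
[0.013, -0.004, -0.006] [2.42, 2.14, -5.17]
[0.014, -0.003, -0.005] [2.42, 2.14, -5.17]
[0.014, -0.001, -0.004] [2.42, 2.14, -5.17]
[0.014, -0.0, -0.004] [2.42, 2.14, -5.17]
[0.015, 0.001, -0.003] [2.42, 2.14, -5.17]
[0.015, 0.002, -0.003] [2.42, 2.14, -5.17]
[0.014, 0.003, -0.002] [2.42, 2.14, -5.17]
[0.014, 0.004, -0.002] [2.42, 2.14, -5.17]
[0.014, 0.006, -0.002] [2.42, 2.14, -5.17]
[0.013, 0.007, -0.001] [2.42, 2.14, -5.17]
[0.013, 0.008, -0.001] [2.42, 2.14, -5.17]
```

>>> send_rows:
  plan:
    - {"linear": [0.01, -0.007, -0.009], "delta_rot": [2.4, 2.1, -5.2], "fingers": 0.02}
    - {"linear": [0.011, -0.006, -0.009], "delta_rot": [2.4, 2.1, -5.2], "fingers": 0.02}
    - {"linear": [0.012, -0.005, -0.008], "delta_rot": [2.4, 2.1, -5.2], "fingers": 0.02}
    - {"linear": [0.013, -0.004, -0.007], "delta_rot": [2.4, 2.1, -5.2], "fingers": 0.02}
    - {"linear": [0.013, -0.004, -0.007], "delta_rot": [2.4, 2.1, -5.2], "fingers": 0.02}
    - {"linear": [0.014, -0.003, -0.006], "delta_rot": [2.4, 2.1, -5.2], "fingers": 0.02}
    - {"linear": [0.014, -0.001, -0.005], "delta_rot": [2.4, 2.1, -5.2], "fingers": 0.02}
    - {"linear": [0.014, 0, -0.005], "delta_rot": [2.4, 2.1, -5.2], "fingers": 0.02}

```text
clock: 13.92
position: [0.518, 0.1647, 0.281]
ee_rot: [0.181, 0.821, 0.541, 0.022]
contact_force: [0.5, -0.7, -1.3]
width: 0.031
```

```bash
python3 - <<'E'
from ik import *
H=slot+[-.0009*px[0],0,.155+.1136];print(tool()[0],manip.get_state()["qpos"]);plan(H,Q3d,nd=3)
E
```

```text
[0.518  0.1647 0.281 ] [ 0.3929  0.175   1.6361 -0.3689  1.2355 -0.6651]
7 rows, min 7
[0.014, 0.003, -0.002] [2.2, 2.09, -4.87]
[0.014, 0.004, -0.002] [2.2, 2.09, -4.87]
[0.014, 0.005, -0.002] [2.2, 2.09, -4.87]
[0.013, 0.006, -0.001] [2.2, 2.09, -4.87]
[0.013, 0.007, -0.001] [2.2, 2.09, -4.87]
[0.012, 0.008, -0.001] [2.2, 2.09, -4.87]
[0.011, 0.009, -0.001] [2.2, 2.09, -4.87]
```

>>> send_rows:
  plan:
    - {"linear": [0.014, 0.003, -0.003], "delta_rot": [2.2, 2.1, -4.9], "fingers": 0.02}
    - {"linear": [0.014, 0.004, -0.003], "delta_rot": [2.2, 2.1, -4.9], "fingers": 0.02}
    - {"linear": [0.014, 0.005, -0.002], "delta_rot": [2.2, 2.1, -4.9], "fingers": 0.02}
    - {"linear": [0.013, 0.006, -0.002], "delta_rot": [2.2, 2.1, -4.9], "fingers": 0.02}
    - {"linear": [0.013, 0.007, -0.002], "delta_rot": [2.2, 2.1, -4.9], "fingers": 0.02}
    - {"linear": [0.012, 0.008, -0.002], "delta_rot": [2.2, 2.1, -4.9], "fingers": 0.02}
    - {"linear": [0.011, 0.009, -0.001], "delta_rot": [2.2, 2.1, -4.9], "fingers": 0.02}
    - {"linear": [0, 0, 0], "delta_rot": [0, 0, 0], "fingers": 0.02}
    - {"linear": [0, 0, 0], "delta_rot": [0, 0, 0], "fingers": 0.02}

```text
clock: 14.67
position: [0.5695, 0.2553, 0.2834]
ee_rot: [-0.014, 0.622, 0.783, -0.006]
contact_force: [0.4, -0.3, -1.2]
width: 0.0313
```

```bash
cat > st3.py <<'E'
from ik import *
s=manip.get_state();T,Q=tool();B=np.c_[px,py,up];F=T+Q@[0,.0009,.1136]
print(s["clock"],"F px,py,up",s["contact_force"]@B,s["width"],s["qpos"])
print("foot-slot px,py,up",(F-slot)@B,"rot",np.degrees(R.from_matrix(Q.T@Q3d).as_rotvec()))
E
python3 st3.py
```

```text
14.6667 F px,py,up [ 0.2845 -0.3851 -1.2203] 0.03127817485040721 [ 0.3015  0.3504  1.3285  0.0158  1.4883 -1.4988]
foot-slot px,py,up [-0.0049  0.0072  0.1519] rot [-1.538  -0.7664  1.8585]
```

```bash
python3 -c "
from ik import *
plan(slot+[0,0,.148]-Q3d@[0,.0009,.1136],Q3d)"
```

```text
1 rows, min 1
[-0.0058, 0.0017, 0.0037] [-1.54, -0.77, 1.86]
```

>>> send_rows:
  plan:
    - {"linear": [-0.006, 0.002, 0.003], "delta_rot": [-1.5, -0.8, 1.9], "fingers": 0.02}
    - {"linear": [0, 0, 0], "delta_rot": [0, 0, 0], "fingers": 0.02}
    - {"linear": [0, 0, 0], "delta_rot": [0, 0, 0], "fingers": 0.02}

```text
clock: 14.92
position: [0.5705, 0.2485, 0.2774]
ee_rot: [0.0, 0.637, 0.771, -0.003]
contact_force: [0.2, -0.1, -1.2]
width: 0.0311
```

```bash
python3 st3.py; python3 - <<'E'
from ik import *
manip.get_image("wrist");im=manip.get_image("wrist");C=cam("wrist");T,Q=tool()
F=Q@np.array([0,.0009,.1136]);k=np.array([T+Q@np.array([a*.016,.0009+b*.005,.1136]) for b in(-1,1) for a in(-1,1)])
print("foot corners px",proj(C,k));B=np.c_[px,py,up]
k=np.array([slot+[0,0,.036]+a*.009*px+b*.020*py for a in(-1,1) for b in(-1,1)]);print("slot mouth px",proj(C,k))
cv2.imwrite("pics/p7.png",im[:,:,::-1])
side=manip.get_image("side");a=cv2.resize(side[95:200,225:345,::-1],(400,350),interpolation=cv2.INTER_CUBIC)
b=cv2.resize(im[150:400,200:460,::-1],(364,350),interpolation=cv2.INTER_CUBIC)
cv2.imwrite("pics/p7b.png",np.hstack([a,b]))
E
```

```text
14.9167 F px,py,up [ 0.1247 -0.1492 -1.2169] 0.03107622960800951 [ 0.3012  0.3407  1.3575 -0.0039  1.449  -1.4591]
foot-slot px,py,up [-0.0027 -0.0017  0.1458] rot [-0.2926  0.257  -0.3102]
foot corners px [[300.5083 201.4485]
 [339.1792 201.4249]
 [300.7533 212.7344]
 [338.9198 212.7115]]
slot mouth px [[304.2202 170.6146]
 [338.0812 170.4586]
 [304.5382 185.3165]
 [337.852  185.1726]]
```

View pics/p7b.png

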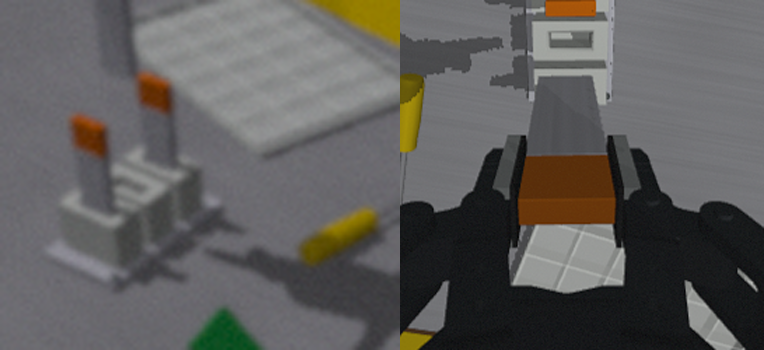

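The slot mouth sits at wrist pixel (322,178), as predicted; the foot's plain edge is near row 204 against 201.4 predicted. I'll measure that edge exactly.

```bash
python3 - <<'E'
from ik import *
im=cv2.imread("pics/p7.png");g=cv2.cvtColor(im,cv2.COLOR_BGR2GRAY).astype(int)
for c in(308,320,332):print(c,list(zip(range(196,212),g[196:212,c])))
for r in(208,225,245,255):
    print(r,[(c,g[r,c]) for c in range(286,356)if abs(g[r,c+1]-g[r,c-1])>25])
T,Q=tool();C=cam("wrist")
for z in(.02,.04,.06,.08,.1136):print(z,proj(C,np.array([T+Q@np.array([a*.016,.0009-.005,z]) for a in(-1,1)])).round(1).tolist())
h=cv2.cvtColor(im,cv2.COLOR_BGR2HSV);m=cv2.inRange(h,(5,150,40),(20,255,255))[:,320];print("orange rows",np.where(m)[0])
print("head film/plain edge",proj(C,np.array([T+Q@np.array([0,y,z]) for y,z in((-.0041,-.0064),(.0059,-.0064),(-.0041,.0216))])))
E
```

```text
308 [(196, np.int64(93)), (197, np.int64(89)), (198, np.int64(86)), (199, np.int64(142)), (200, np.int64(166)), (201, np.int64(164)), (202, np.int64(165)), (203, np.int64(148)), (204, np.int64(105)), (205, np.int64(83)), (206, np.int64(86)), (207, np.int64(87)), (208, np.int64(88)), (209, np.int64(86)), (210, np.int64(87)), (211, np.int64(86))]
320 [(196, np.int64(90)), (197, np.int64(90)), (198, np.int64(89)), (199, np.int64(143)), (200, np.int64(167)), (201, np.int64(164)), (202, np.int64(165)), (203, np.int64(156)), (204, np.int64(115)), (205, np.int64(85)), (206, np.int64(89)), (207, np.int64(88)), (208, np.int64(88)), (209, np.int64(88)), (210, np.int64(88)), (211, np.int64(89))]
332 [(196, np.int64(93)), (197, np.int64(92)), (198, np.int64(102)), (199, np.int64(149)), (200, np.int64(164)), (201, np.int64(164)), (202, np.int64(167)), (203, np.int64(142)), (204, np.int64(101)), (205, np.int64(83)), (206, np.int64(87)), (207, np.int64(88)), (208, np.int64(87)), (209, np.int64(87)), (210, np.int64(86)), (211, np.int64(86))]
208 [(292, np.int64(97)), (295, np.int64(106)), (296, np.i
[... 347 characters left out ...]
)), (290, np.int64(43)), (291, np.int64(80)), (346, np.int64(86)), (347, np.int64(54)), (348, np.int64(20)), (353, np.int64(37)), (354, np.int64(69))]
0.02 [[290.0, 259.0], [350.8, 258.9]]
0.04 [[293.2, 241.7], [347.3, 241.7]]
0.06 [[295.7, 227.9], [344.5, 227.9]]
0.08 [[297.7, 216.5], [342.2, 216.5]]
0.1136 [[300.5, 201.4], [339.1, 201.4]]
orange rows [147 148 149 150 151 152 153 154 155 156 157 158 159 160 161 261 262 263
 264 265 266 267 268 269 270 271 272 273 274 275 276 277 278 279 280 281
 282 283 284 285 286 287 288 289 290 291 292 293 294 295 296 297 298 299
 300 301 302 303 304 305 306 307 308 309]
head film/plain edge [[320.7719 289.3603]
 [320.7363 308.1583]
 [320.4196 257.4061]]
```

>>> send_rows:
  plan:
    - {"linear": [0.004, 0.001, 0.01], "delta_rot": [-0.3, 0.25, -0.3], "fingers": 0.02}
    - {"linear": [0, 0, 0.03], "delta_rot": [0, 0, 0], "fingers": 0.02}
    - {"linear": [0, 0, 0.03], "delta_rot": [0, 0, 0], "fingers": 0.02}
    - {"linear": [0, 0, 0.015], "delta_rot": [0, 0, 0], "fingers": 0.02}
    - {"linear": [0, 0, 0], "delta_rot": [0, 0, 0], "fingers": 0.02}

```text
clock: 15.48
position: [0.5725, 0.2544, 0.1951]
ee_rot: [0.003, 0.634, 0.773, 0.005]
contact_force: [0.4, -0.2, -1.1]
width: 0.0308
```

```bash
python3 st3.py
```

```text
15.4833 F px,py,up [ 0.3193 -0.2934 -1.1075] 0.0308416915372352 [ 0.3068  0.3843  1.4965  0.0007  1.2492 -1.4611]
foot-slot px,py,up [0.0023 0.0044 0.0635] rot [ 0.6484 -0.1099  0.0832]
```

```bash
python3 -c "
from ik import *
plan(slot+[0,0,.052]-.001*px+.003*py-Q3d@[0,.0009,.1136],Q3d)"
```

```text
1 rows, min 1
[-0.0012, -0.0021, 0.0114] [0.65, -0.11, 0.08]
```

>>> send_rows:
  plan:
    - {"linear": [-0.001, -0.002, 0.008], "delta_rot": [0.6, -0.1, 0.1], "fingers": 0.02}
    - {"linear": [0, 0, 0.001], "delta_rot": [0, 0, 0], "fingers": 0.02}
    - {"linear": [0, 0, 0], "delta_rot": [0, 0, 0], "fingers": 0.02}

```text
clock: 15.73
position: [0.571, 0.2534, 0.187]
ee_rot: [0.0, 0.635, 0.773, 0.001]
contact_force: [-0.7, -0.3, -1.6]
width: 0.0308
```

```bash
python3 st3.py; python3 - <<'E'
from ik import *
manip.get_image("wrist");im=manip.get_image("wrist");C=cam("wrist");T,Q=tool()
k=np.array([T+Q@np.array([a*.016,.0009+b*.005,.1136]) for b in(-1,1) for a in(-1,1)])
print("foot corners px",proj(C,k))
k=np.array([slot+[0,0,.036]+a*.009*px+b*.020*py for a in(-1,1) for b in(-1,1)]);print("slot mouth px",proj(C,k))
k=np.array([slot+[0,0,.036]+a*.017*px+b*.032*py for a in(-1,1) for b in(-1,1)]);print("block top px",proj(C,k))
a=im[120:220,260:380,::-1]
side=manip.get_image("side")
cv2.imwrite("pics/p8.png",np.hstack([cv2.resize(a,(600,500),interpolation=cv2.INTER_CUBIC),cv2.copyMakeBorder(cv2.resize(side[85:185,235:275,::-1],(200,500),interpolation=cv2.INTER_CUBIC),0,0,0,0,0)]))
E
```

```text
15.7333 F px,py,up [-0.7143 -0.1657 -1.5591] 0.030808211310095073 [ 0.3063  0.3924  1.5044  0.      1.2434 -1.4599]
foot-slot px,py,up [-0.0005  0.0035  0.0554] rot [ 0.0775 -0.0096 -0.0046]
foot corners px [[300.5091 201.4483]
 [339.1773 201.424 ]
 [300.7543 212.7334]
 [338.9182 212.7097]]
slot mouth px [[293.3157 190.3155]
 [338.4115 190.2781]
 [293.8855 209.3295]
 [337.9969 209.2931]]
block top px [[279.39   181.601 ]
 [352.2663 181.5404]
 [281.0248 217.5271]
 [350.9248 217.4695]]
```

View pics/p8.png

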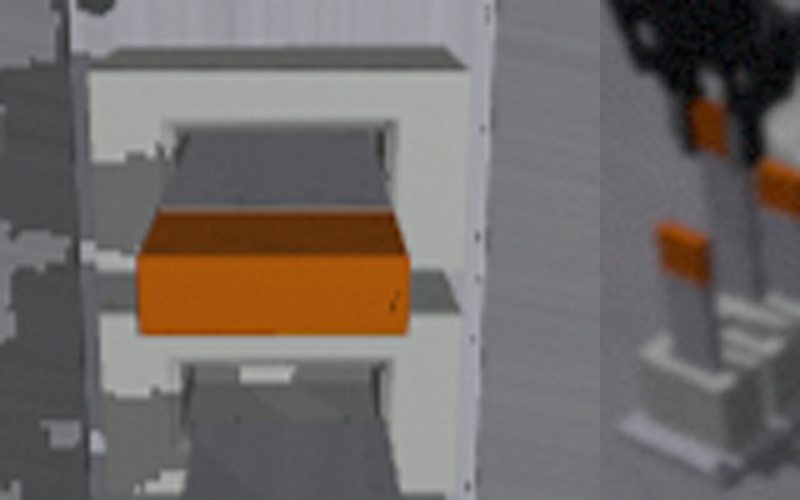

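The foot is centred over the mouth to about 1 mm (foot columns 298-338, slot 296-338). I'll descend in steps and watch the drift.

>>> send_rows:
  plan:
    - {"linear": [-0.001, 0, 0.008], "delta_rot": [0, 0, 0], "fingers": 0.02}
    - {"linear": [0, 0, 0.006], "delta_rot": [0, 0, 0], "fingers": 0.02}
    - {"linear": [0, 0, 0], "delta_rot": [0, 0, 0], "fingers": 0.02}
    - {"linear": [0, 0, 0], "delta_rot": [0, 0, 0], "fingers": 0.02}

```text
clock: 16.22
position: [0.5726, 0.2526, 0.1743]
ee_rot: [0.002, 0.635, 0.773, 0.003]
contact_force: [-0.4, 0.7, -0.8]
width: 0.0313
```

```bash
python3 st3.py
```

```text
16.2167 F px,py,up [-0.2085  0.7693 -0.7571] 0.03133029920004495 [ 0.3044  0.4009  1.5243 -0.      1.2098 -1.4617]
foot-slot px,py,up [0.0015 0.0025 0.0427] rot [ 0.3765 -0.0397 -0.0111]
```

Correct back to px -0.5 mm and level, then continue.

>>> send_rows:
  plan:
    - {"linear": [0, -0.002, 0.003], "delta_rot": [0.4, 0, 0], "fingers": 0.02}
    - {"linear": [0, -0.001, 0.005], "delta_rot": [0.1, 0, 0], "fingers": 0.02}
    - {"linear": [0, -0.001, 0.004], "delta_rot": [0.1, 0, 0], "fingers": 0.02}
    - {"linear": [0, 0, 0], "delta_rot": [0, 0, 0], "fingers": 0.02}

```text
clock: 16.55
position: [0.5692, 0.252, 0.1615]
ee_rot: [-0.001, 0.635, 0.773, -0.001]
contact_force: [1.4, 0.7, -1.5]
width: 0.0308
```

```bash
python3 st3.py
```

```text
16.55 F px,py,up [ 1.5216  0.4498 -1.5104] 0.030815749418484615 [ 0.3044  0.4104  1.5429  0.0013  1.1908 -1.4621]
foot-slot px,py,up [-0.003   0.0025  0.0299] rot [-0.153  -0.0542 -0.0189]
```

>>> send_rows:
  plan:
    - {"linear": [0, 0.002, 0.004], "delta_rot": [-0.1, 0, 0], "fingers": 0.02}
    - {"linear": [0, 0, 0.005], "delta_rot": [0.1, 0, 0], "fingers": 0.02}
    - {"linear": [0, 0, 0], "delta_rot": [0, 0, 0], "fingers": 0.02}

```text
clock: 16.8
position: [0.5709, 0.2523, 0.1513]
ee_rot: [-0.001, 0.635, 0.773, -0.001]
contact_force: [-0.1, -0.3, -1.7]
width: 0.0315
```

```bash
python3 st3.py
```

```text
16.8 F px,py,up [-0.1915 -0.3016 -1.7195] 0.03146859330698222 [ 0.304   0.4216  1.5518  0.0014  1.1718 -1.4624]
foot-slot px,py,up [-0.0014  0.0025  0.0197] rot [-0.2103 -0.0495 -0.0187]
```

Free of contact and 16 mm down in the slot. Continuing.

>>> send_rows:
  plan:
    - {"linear": [0, 0.001, 0.005], "delta_rot": [-0.1, 0, 0], "fingers": 0.02}
    - {"linear": [0, 0, 0.005], "delta_rot": [0, 0, 0], "fingers": 0.02}
    - {"linear": [0, 0, 0.003], "delta_rot": [0, 0, 0], "fingers": 0.02}
    - {"linear": [0, 0, 0], "delta_rot": [0, 0, 0], "fingers": 0.02}

```text
clock: 17.13
position: [0.5715, 0.2524, 0.1363]
ee_rot: [-0.001, 0.635, 0.773, -0.001]
contact_force: [0.0, 0.7, -0.5]
width: 0.0309
```

```bash
python3 st3.py
```

```text
17.1333 F px,py,up [ 0.1595  0.6352 -0.5203] 0.030869950349546902 [ 0.304   0.4351  1.5702  0.0012  1.1397 -1.4625]
foot-slot px,py,up [-0.0008  0.0025  0.0047] rot [-0.1975 -0.0414 -0.0173]
```

>>> send_rows:
  plan:
    - {"linear": [0, 0, 0.003], "delta_rot": [0, 0, 0], "fingers": 0.02}
    - {"linear": [0, 0, 0.002], "delta_rot": [0, 0, 0], "fingers": 0.02}
    - {"linear": [0, 0, 0], "delta_rot": [0, 0, 0], "fingers": 0.02}

```text
clock: 17.38
position: [0.5716, 0.2525, 0.1309]
ee_rot: [-0.001, 0.635, 0.773, -0.001]
contact_force: [0.8, -1.6, -0.1]
width: 0.0309
```

```bash
python3 st3.py
```

```text
17.3833 F px,py,up [ 0.4986 -1.6886 -0.0597] 0.03089223782221388 [ 0.3041  0.4399  1.577   0.0012  1.1279 -1.4625]
foot-slot px,py,up [-0.0006  0.0025 -0.0007] rot [-0.184  -0.0405 -0.0113]
```

>>> send_rows:
  plan:
    - {"linear": [0, 0, 0.002], "delta_rot": [0, 0, 0], "fingers": 0.02}
    - {"linear": [0, 0, 0.001], "delta_rot": [0, 0, 0], "fingers": 0.02}

```text
clock: 17.55
position: [0.5725, 0.2527, 0.1309]
ee_rot: [-0.0, 0.635, 0.773, 0.0]
contact_force: [-0.6, -0.0, -0.4]
width: 0.0307
```

```bash
python3 st3.py
```

```text
17.55 F px,py,up [-0.5873  0.0823 -0.411 ] 0.030665347970212576 [ 0.304   0.4397  1.5774  0.001   1.1243 -1.4625]
foot-slot px,py,up [ 0.0007  0.0025 -0.0007] rot [ 0.0109 -0.0518 -0.0093]
```

>>> send_rows:
  plan:
    - {"linear": [0, 0, 0.003], "delta_rot": [0, 0, 0], "fingers": 0.02}
    - {"linear": [0, 0, 0.003], "delta_rot": [0, 0, 0], "fingers": 0.02}

```text
clock: 17.72
position: [0.5734, 0.2528, 0.1307]
ee_rot: [0.001, 0.635, 0.773, 0.002]
contact_force: [-5.0, -2.2, 16.2]
width: 0.0306
```

```bash
python3 st3.py
```

```text
17.7167 F px,py,up [-5.355  -1.2266 16.2142] 0.030591984724269758 [ 0.304   0.439   1.579   0.0006  1.1189 -1.4626]
foot-slot px,py,up [ 0.0021  0.0025 -0.0009] rot [ 0.2609 -0.0592  0.0033]
```

On the floor at 16 N. Ease off, release and lift away.

>>> send_rows:
  plan:
    - {"linear": [0, -0.002, -0.001], "delta_rot": [0.2, 0, 0], "fingers": 0.02}
    - {"linear": [0, 0, 0], "delta_rot": [0, 0, 0], "fingers": 0.05}
    - {"linear": [0, 0, 0], "delta_rot": [0, 0, 0], "fingers": 0.06}
    - {"linear": [0, 0, 0], "delta_rot": [0, 0, 0], "fingers": 0.06}
    - {"linear": [0, 0, 0], "delta_rot": [0, 0, 0], "fingers": 0.06}
    - {"linear": [0, 0, -0.02], "delta_rot": [0, 0, 0], "fingers": 0.06}
    - {"linear": [0, 0, -0.035], "delta_rot": [0, 0, 0], "fingers": 0.06}
    - {"linear": [0, 0, -0.04], "delta_rot": [0, 0, 0], "fingers": 0.06}
    - {"linear": [0, 0, -0.04], "delta_rot": [0, 0, 0], "fingers": 0.06}
    - {"linear": [0, 0, -0.02], "delta_rot": [0, 0, 0], "fingers": 0.06}
    - {"linear": [0, 0, 0], "delta_rot": [0, 0, 0], "fingers": 0.06}

```text
clock: 18.63
position: [0.5705, 0.2519, 0.2885]
ee_rot: [-0.002, 0.635, 0.773, -0.003]
contact_force: [0.9, -0.3, -0.6]
width: 0.0599
```

```bash
python3 - <<'E'
from ik import *
s=manip.get_state();print(s["clock"],s["position"],s["width"])
manip.get_image("wrist");
for cn in("top","side","wrist"):
    C=cam(cn);im=manip.get_image(cn);cv2.imwrite(f"pics/end_{cn}.png",im[:,:,::-1])
    h=cv2.cvtColor(im,cv2.COLOR_RGB2HSV)
    print(cn,"predicted head centres",proj(C,np.array([slot+[0,0,.12]+i*.042*px for i in(-1,0,1)])).round(1).tolist())
    for c in cv2.findContours(cv2.inRange(h,(5,150,60),(20,255,255)),0,1)[0]:
        if cv2.contourArea(c)>15:
            r=cv2.minAreaRect(c);print("  orange",np.round(r[0],1),np.round(r[1],1),round(r[2]),"head az/pos",back(C,[r[0]],.138)[0].round(4))
E
```

```text
18.6333 [0.5705 0.2519 0.2885] 0.05987527729170167
top predicted head centres [[179.3, 215.5], [175.9, 194.3], [172.5, 173.4]]
  orange [181. 216.] [ 6.7 18.4] 79 head az/pos [0.531  0.2389 0.138 ]
  orange [176.9 195.4] [ 7.2 17.6] 77 head az/pos [0.5711 0.2484 0.138 ]
side predicted head centres [[251.6, 131.1], [261.8, 124.6], [271.5, 118.4]]
  orange [251.3 135. ] [11.7  8.4] 22 head az/pos [0.5194 0.2268 0.138 ]
  orange [265.9 125.4] [12.2 19.4] 59 head az/pos [0.579  0.2391 0.138 ]
  orange [611.9  10.5] [58.7 16.7] 12 head az/pos [ 2.4301 -0.077   0.138 ]
wrist predicted head centres [[317.8, 157.9], [317.9, 202.4], [318.0, 243.0]]
  orange [193.4 386.6] [19.4  3.5] 8 head az/pos [0.8253 0.1505 0.138 ]
  orange [ 68.9 368.3] [30.4  3.7] 8 head az/pos [0.8253 0.0082 0.138 ]
  orange [ 42.9 364.5] [18.2  3.5] 8 head az/pos [ 0.8254 -0.0207  0.138 ]
  orange [317.5 237.5] [17. 31.] 90 head az/pos [0.6087 0.2569 0.138 ]
  orange [318. 199.] [16. 32.] 90 head az/pos [0.5699 0.2497 0.138 ]
  orange [318.  156.5] [13. 34.] 90 head az/pos [0.5308 0.242  0.138 ]
```

```bash
python3 -c "
from rig import manip
print(manip.sign_off())"
```

```text
the job is handed in; nothing more can be done
None
```

I laid the cassette on the rest and let go, then took it by the cap end, stood it in the empty middle pocket, and handed the job in at about 18.7 s of 54 s. `sign_off()` gives no verdict, so what follows rests on my own checks.

**On the rest:** I felt about 18 N against the slope and about 8 N at the lip before letting go. The picture afterwards showed the film up, the foot at the lip and the cap at the top. I measured the foot at about 1 mm from the seat along the slope and about 1 mm sideways. Feeling the contact put the slope about 2.4 mm lower than my camera fit had placed it.

**In the pocket:**
- **Depth:** the foot met the slot floor with about 16 N. The arm's own reading put it within 1 mm of the expected floor height.
- **Position:** the last readings put the three orange caps in line. In the wrist view they are evenly spaced at about 40 mm; in the top view the inserted cap is about 41 mm from its visible neighbour.
- **Film side:** it should face carrier +x, as on the other two. That follows from how I gripped it, plus the blue film I saw on a neighbour's +x face. I did not see the inserted cassette's film after release.
- **Clear of the robot:** the fingers are open to 60 mm and the gripper is about 0.13 m above the cap.

**Disagreements and gaps:**
- The cameras differed from the model by about 1–2 mm in places, so I set the final alignment by comparing foot and slot in a single picture.
- The side camera's final reading was no use for the inserted cassette, because its cap merged with a neighbour's.
- All 12 picture views were used, so the final check was on numbers alone.
- I did not re-measure the reject, jar or screwdriver. No move went near them.

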